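# Probe a circuit board under the gantry

### The job

Take the aluminium setting blocks off the board carrier and put each one flat in the pocket of its own shape in the orange kit tray. Then slide the carrier under the gantry beam until the middle of the front one of the board's two round brass pads is right under the probe tip, press the probe knob down until the tip touches the pad, keep it down for a second and let it spring up; then do the same with the rear pad. Finally draw the carrier back the way it came until it lies flat on the table, completely clear of the beam, leaving every block in its pocket and the screwdriver, bearing ring and bottle alone.

Things in the scene. Friction and masses are not known exactly. Their poses are not given: they have to be found in the camera images.
- carrier: Loose white plastic plate, 260 (x) x 170 (y) x 10 mm, with a green circuit board let in flush. Origin: centre of its underside, x towards the end that goes under the beam, z up. It starts lying flat on the table before the gantry, with the blocks standing on it (they do not fit under the beam).
- fin (a point): Top middle of the carrier's grip fin, an upright dark steel tab 50 mm long (along carrier x), 14 mm thick (carrier y), reaching 42 mm above the plate; 100 mm behind the carrier's origin on its centre line. The fin is too tall for the beam.
- pad_front (a point): Centre of the front round brass test pad (nearer the leading end), 16 mm across with a white ring round it, on the board, flush with the plate's top; 95 mm ahead of the carrier's origin (x) and 12 mm to its +y side.
- pad_rear (a point): Centre of the rear brass test pad, just like the front one; 40 mm ahead of the carrier's origin (x) and 12 mm to its -y side.
- front_left (a point): The carrier's leading corner on its +y side, at half thickness (130 mm ahead, 85 mm aside).
- front_right (a point): The carrier's leading corner on its -y side, at half thickness (130 mm ahead, 85 mm aside).
- gantry: Fixed gantry of aluminium profile. Origin on the table under the middle of the beam; x is the way the carrier goes in, y along the beam. Beam 40 mm wide in x, 300 mm long in y, its underside 40 mm and its top 80 mm above the table; posts 40 x 40 mm leave 220 mm between them. Each post stands on a 6 mm foot plate, 110 mm along x, 40 mm along y.
- probe (a joint): How far the spring probe is pressed down, m: 0 up, 0.018 at its stop; the tip meets the pad at about 0.015. Needs about 6 N; springs up by itself.
- probe_tip (a point): Point of the brass probe tip, 45 mm beyond the beam's middle along gantry x, 25 mm above the table when up. It moves down with the probe.
- probe_knob (a point): Top middle of the probe's black knob, 40 mm across, straight above the tip, 152 mm above the table when up. Moves down with the probe.
- kit: Fixed orange tray plate, 268 (x) x 176 (y) x 6 mm, carrying four pocket blocks in two rows; which pocket is where varies. Origin: centre of its underside.
- slot_bar: Fixed grey block 122 x 78 x 18 mm in the kit tray; the pocket floor is black; its origin is the centre of its underside, 6 mm above the table. Long side along its x. Pocket 108 x 44 mm, 12 mm deep, floor 6 mm above its origin: for the bar.
- slot_square: Fixed grey block 122 x 78 x 18 mm in the kit tray; the pocket floor is black; its origin is the centre of its underside, 6 mm above the table. Long side along its x. Pocket 56 x 56 mm, 12 mm deep, floor 6 mm above its origin: for the square block.
- slot_round: Fixed grey block 122 x 78 x 18 mm in the kit tray; the pocket floor is black; its origin is the centre of its underside, 6 mm above the table. Long side along its x. Round pocket 66 mm across, 12 mm deep, floor 6 mm above its origin: for the round block.
- slot_step: Fixed grey block 122 x 78 x 18 mm in the kit tray; the pocket floor is black; its origin is the centre of its underside, 6 mm above the table. Long side along its x. Pocket 84 x 50 mm, 12 mm deep, floor 6 mm above its origin: for the step block (either way round).
- bar: Long bar, 100 (x) x 36 (y) mm. Origin: centre of its underside, z up. Bare aluminium, 36 mm tall. May be absent. 
- square: Square block, 48 x 48 mm. Origin: centre of its underside, z up. Bare aluminium, 36 mm tall. May be absent. 
- round: Round block, 58 mm across. Origin: centre of its underside, z up. Bare aluminium, 36 mm tall. May be absent. 
- step: Step block: foot 76 (x) x 42 (y) mm and 20 mm tall, with a middle part 38 (x) x 42 (y) mm rising to 36 mm. Origin: centre of its underside, z up. Bare aluminium, 36 mm tall. May be absent. 
- screwdriver: Bystander: screwdriver lying on the table beyond the work. Origin: about its middle.
- bearing: Bystander: white bearing ring lying on the table, 68 mm across, 14 mm tall. Origin: centre of its underside.
- cleaner: Bystander: bottle 56 mm across, 130 mm tall. Origin: centre of its underside.
Not all that is in view belongs to the job. Leave any brown or turquoise look-alike of the round alone. What is shaped like the square but purple or red is not meant.

How it is judged:
By the outcome, as a careful person would: the job done as asked, in the order asked, and still so for the second after the job is handed in, with the robot touching nothing.
Of bar, square, round, step only 2 to 4 are there at a start; the rules pass over those that are not, and their reading is None.
At some moment in a run one of bar, square, round, step, carrier may be knocked a few centimetres aside while the robot is not near it.
It also fails if it takes over 210 s, if anything falls off the work surface, if the arm or the gripper's body presses on something with over 40 N, if the wrist force passes 120 N, or if a joint passes its speed limit or range.

### The arm

A 7-joint arm with a two-finger parallel gripper is mounted at the origin on the work surface. World frame = base frame: x ahead of the robot, y to its left, z up, the work surface at z = 0. Lengths are in m, angles in rad, forces in N, time in s.
With the tool pointing down it reaches from about 0.4 to 0.875 m from the base axis. Payload 19.3 kg.
Tool frame: the origin (TCP) lies at the very end of the fingers, on their centre line; the grasp point (between the pads) lies 19 mm behind it; z points along the fingers, y is the line along which they close (so a half turn about z gives the same grasp; the last joint's range is limited). The gripper opens to 85 mm and grips with 20 to 120 N. Pads are 22 mm wide; open, the fingers measure 114 mm over their backs; the gripper's body (76 mm by 85 mm) begins 54 mm behind the grasp point. The pads swing forward as they close: fully open they stand 13 mm farther back than shut.
Start: joints at [-1.279, 0.521, -0.036, 1.599, 0.021, 1.021, -0.113], TCP at [0.221, 0.585, 0.231] pointing down, gripper open.
Joint ranges: [-2.91, 2.91], [-0.3, 2.13], [-1.5, 1.42], [0.17, 2.43], [-1.26, 4.41], [0.16, 1.93], [-2.52, 2.52]. Speed limits (rad/s): [1.89, 1.89, 2.39, 2.39, 3.01, 3.01, 3.01].

### API

Orientations are given as [roll, pitch, yaw] about the fixed x, y, z axes, in that order (R = Rz(yaw) Ry(pitch) Rx(roll)).
In Python, from workcell import observe, grab_frame, job_done gives the robot as it stands.
- The arm moves only by the tool move_arm, never from a script. Its argument "plan" is a list that holds one entry, the list of rows, each a list of 7 numbers: the shift along the tool's x, y, z each as a share of 0.02 m, from -1 to 1, then the turn, a rotation vector about the tool's x, y, z each as a share of 6 degrees, from -1 to 1, then the opening, from -1 (shut) to 1 (fully open). A call has exactly 10 rows; each row shifts and turns the commanded pose from where the row before left it, along the tool's axes as they then stand; what a row does not reach is not made up. A row lasts 1/10 s, in which the tool goes at most 50 mm and 8.59 degrees, less where a joint would pass 70% of its speed; a pose out of reach is approached as far as the arm can. A call with a number of a shift or a turn outside -1 to 1 is refused whole. A call with a gripper value outside its range is refused whole. The fingers move at their own pace and stop on an object; "grip_force" is the grip in N (left out, the last holds). Time passes only in rows, so rows that do not move let the fingers close, or fill a call up. It gives the time, the measured TCP pose, the force, the opening and the grip force at its end, in the units of the state.
- observe(): the state, without advancing time (a new reading comes with each control period).
- grab_frame(name): name is "scene" or "side" or "wrist"; returns a dict with "color" (400x640x3 uint8, red, green, blue), "intrinsics" (3x3 intrinsics, pixels), "k1" (the pictures are not rectified: a ray, as slopes to the right and down, at radius r is drawn at 1 + k1 r^2 times it, then the intrinsics apply), "position" and "orientation" of the camera in the world; the wrist camera has in their place "tool_from_camera" (4x4, takes a point from camera to tool coordinates, whose origin is the TCP and whose axes are the flange's). Camera axes: x right, y down, z forward; pixel columns grow to the right and rows downward; lengths in m; the calibration is good to about 2 mm. A picture is of the moment at which its call begins: read the wrist's pose just before it. There is no depth.
- job_done(): hands the job in; it is judged then, once.
The state is a dict: "clock": time; "qpos": joint angles; "qd": joint speeds; "joint_efforts": joint torques, N m; "position": TCP position; "tool_rot": TCP orientation; "force": force on the tool from outside, world axes, zero at the start; "moment": the same for the moment, N m; "grip_width": finger opening in m; "finger_force": force on a finger pad.
Only numpy, scipy, OpenCV 4.12 (cv2) and the standard library are available. Lean on these libraries where they do the work, as an engineer would, in place of code of your own. Each camera call takes 0.05 s, during which the arm holds its last target. There are 200 camera calls.

## Working session

There is one attempt and no reset: what is moved stays moved. The work goes in short steps, Python scripts to look and compute and a tool call to move; the robot and the scene stay as the last step left them, time stands still between calls to the robot, and variables do not carry over. Pictures are saved under pics/ and viewed, at most 14 in all, crops included, and the job is handed in when it is done.

Besides the shell and the picture viewer there is one more tool, called after "Call:" by a JSON object that holds its "method" and its "body". move_arm: Moves the arm, as the interface text tells. Shift numbers are shares of 0.02 m and turn numbers shares of 6 degrees, none past 1 either way. Its arguments: {"type":"object","properties":{"plan":{"type":"array"},"grip_force":{"type":"number"}},"required":["plan"]}

```bash
ls; mkdir -p pics; python3 - <<'E'
from workcell import observe, grab_frame
import cv2,json,pickle
print(observe())
for n in ["scene","side","wrist"]:
    f=grab_frame(n); pickle.dump(f,open(f'pics/{n}0.pkl','wb'))
    cv2.imwrite(f'pics/{n}0.png',f['color'][:,:,::-1])
    print(n,{k:v for k,v in f.items() if k!='color'})
E
```

```text
pics
{'clock': 0.0, 'qpos': array([-1.27918832,  0.52202114, -0.03631029,  1.59998736,  0.02120601,
        1.02108428, -0.1128007 ]), 'qd': array([ 1.21073606e-03,  6.59310443e-04, -2.28126762e-04,  5.98537491e-05,
       -1.66631366e-03,  9.82305182e-04, -6.47834385e-04]), 'joint_efforts': array([ 4.49391318e-04, -9.27111769e+01,  1.98032275e+00, -3.69932663e+01,
        1.78470433e-02,  8.28297751e-03, -1.62053624e-05]), 'position': array([0.22115817, 0.58421622, 0.23072888]), 'tool_rot': array([-3.14048146e+00,  9.22454613e-05,  2.77976196e+00]), 'force': array([ 0.15624662, -0.34066602,  0.6199319 ]), 'moment': array([-0.04978569, -0.00537505, -0.01725022]), 'finger_force': 0.0, 'grip_width': 0.08545432314869426}
scene {'intrinsics': array([[361.84281214,   0.        , 319.45640972],
       [  0.        , 361.84281214, 196.01411331],
       [  0.        ,   0.        ,   1.        ]]), 'k1': -0.07233112000632642, 'position': array([1.18879825, 0.29770018, 0.70227344]), 'orientation': array([-2.28393914, -0.01353862,  2.00381256])}
side {'intrinsics': array([[393.92697141,   0.        , 322.12352264],
       [  0.        , 393.92697141, 194.64652356],
       [  0.        ,   0.        ,   1.        ]]), 'k1': -0.06732300814781587, 'position': array([ 0.16843497, -0.81707245,  0.99348892]), 'orientation': array([-2.32560059,  0.00697906, -0.47431291])}
wrist {'intrinsics': array([[305.38399004,   0.        , 321.43147812],
       [  0.        , 305.38399004, 197.30290522],
       [  0.        ,   0.        ,   1.        ]]), 'k1': 0.01509476843707932, 'tool_from_camera': array([[ 3.03215553e-04, -9.60867085e-01, -2.77009661e-01,
         7.00489214e-02],
       [ 9.99999873e-01,  4.02820332e-04, -3.02665560e-04,
         1.36575181e-03],
       [ 4.02406498e-04, -2.77009534e-01,  9.60867086e-01,
        -1.42885439e-01],
       [ 0.00000000e+00,  0.00000000e+00,  0.00000000e+00,
         1.00000000e+00]])}
```

View pics/scene0.png

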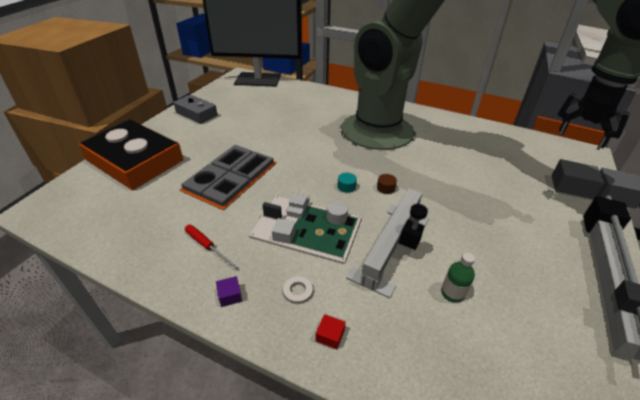

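View pics/side0.png

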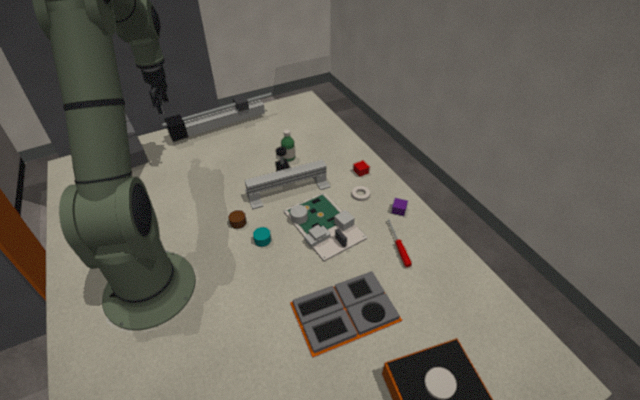

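The scene view shows the carrier at (305,228) with the fin at (272,210) and blocks at about (338,213), (298,206) and (285,230). The gantry is at (395,240) and the kit at (228,175). The side view shows the same items. Next I'll write a helper and take one close crop from both views.

```bash
cat > h.py <<'E'
import numpy as np,cv2,pickle
from scipy.spatial.transform import Rotation as R
from workcell import observe, grab_frame
def pose(f,obs=None):
    if 'position' in f: return np.array(f['position']),R.from_euler('xyz',f['orientation']).as_matrix()
    T=f['tool_from_camera'];Rt=R.from_euler('xyz',f['tool_rot']).as_matrix()
    return f['tcp']+Rt@T[:3,3],Rt@T[:3,:3]
def grab(n):
    o=observe();f=dict(grab_frame(n));f['tcp']=o['position'];f['tool_rot']=o['tool_rot'];return f
def ray(f,uv):
    K=f['intrinsics'];uv=np.atleast_2d(np.array(uv,float))
    d=np.c_[(uv[:,0]-K[0,2])/K[0,0],(uv[:,1]-K[1,2])/K[1,1]];s=d.copy()
    for _ in range(20): s=d/(1+f['k1']*(s**2).sum(1,keepdims=True))
    p,M=pose(f);return p,np.c_[s,np.ones(len(s))]@M.T
def onz(f,uv,z):
    p,d=ray(f,uv);return (p+d*((z-p[2])/d[:,2])[:,None])[:,:2]
def proj(f,X):
    p,M=pose(f);c=(np.atleast_2d(X)-p)@M;s=c[:,:2]/c[:,2:]
    s=s*(1+f['k1']*(s**2).sum(1,keepdims=True));K=f['intrinsics'];return s*K[0,0]+K[:2,2]
def crop(f,x,y,w,h,k,name):
    im=cv2.resize(f['color'][y:y+h,x:x+w,::-1],None,fx=k,fy=k,interpolation=cv2.INTER_CUBIC);cv2.imwrite(name,im);return im
E
python3 - <<'E'
from h import *
s=pickle.load(open('pics/scene0.pkl','rb'));d=pickle.load(open('pics/side0.pkl','rb'))
a=crop(s,170,135,270,165,3-.04,'pics/a.png');b=crop(d,235,125,190,140,3,'pics/b.png');c=crop(d,280,260,135,100,2.2,'pics/c.png')
a=cv2.resize(s['color'][135:300,170:440,::-1],(540,330),interpolation=cv2.INTER_CUBIC)
b=cv2.resize(d['color'][140:365,225:425,::-1],(400,450),interpolation=cv2.INTER_CUBIC)
cv2.imwrite('pics/a.png',cv2.resize(s['color'][135:300,170:440,::-1],(800,489),interpolation=cv2.INTER_CUBIC))
cv2.imwrite('pics/b.png',cv2.resize(d['color'][140:365,225:425,::-1],(533,600),interpolation=cv2.INTER_CUBIC))
E
```

```text
(no output)
```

View pics/a.png

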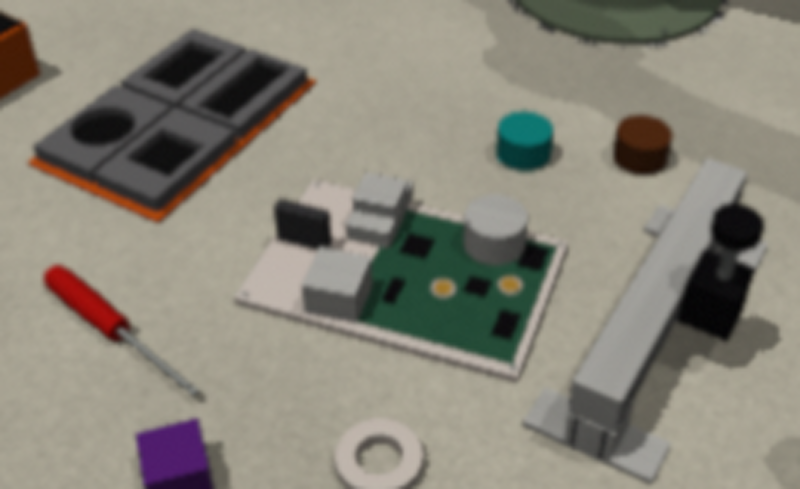

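View pics/b.png

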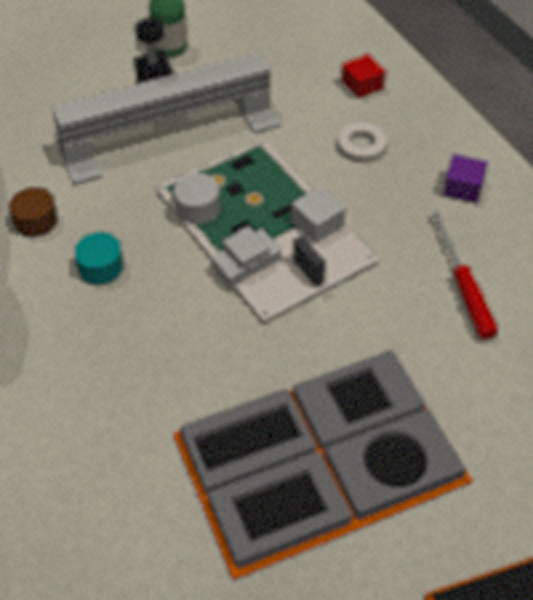

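Candidates in the a.png crop:
- **Round:** aluminium cylinder (495,228). The turquoise (525,140) and brown (642,143) ones are decoys.
- **Square:** aluminium (338,282). The purple (172,455) and red ones are decoys.
- **Step:** (378,210).
- **Bar:** absent.

Pockets in the same crop: bar (245,88), step (183,65), round (103,127), square (165,153). Next I'll measure the positions.

```bash
python3 - <<'E'
from h import *
s=pickle.load(open('pics/scene0.pkl','rb'));d=pickle.load(open('pics/side0.pkl','rb'))
A=lambda p:np.array(p,float)/(800/270)+[170,135]-.33
B=lambda p:np.array(p,float)/(533/200)+[225,140]-.33
np.set_printoptions(precision=4,suppress=True)
def both(n,a,b,z):
    print(n,onz(s,A(a),z)[0] if a else '',onz(d,B(b),z)[0] if b else '')
both('roundtop',(495,212),(197,186),.046)
both('squaretop',(342,268),(319,212),.046)
both('steptop',(384,190),(248,243),.046)
both('fintop',(303,212),(308,248),.052)
both('padF',(511,285),(219,181),.01)
both('padR',(443,288),(255,199),.01)
both('cornFL',(568,240),(160,190),.01)
both('cornFR',(518,372),(262,148),.01)
both('cornRR',(238,298),(378,262),.01)
both('knob',(738,226),(150,30),.152)
both('beam1',(711,162),None,.08);both('beam2',(745,172),None,.08);both('beam3',(574,383),None,.08);both('beam4',(620,402),None,.08)
both('bslotR',None,(62,123),.08);both('bslotL',None,(268,62),.08)
both('slotround',(103,126),(396,459),.012)
both('slotsq',(166,152),(359,396),.012)
both('slotstep',(183,66),(280,504),.012)
both('slotbar',(245,87),(248,437),.012)
both('teal',(525,128),(100,248),.03);both('brown',(642,132),(33,203),.03)
E
```

```text
roundtop [0.5143 0.0468] [0.5188 0.0539]
squaretop [ 0.6365 -0.0438] [ 0.6336 -0.0569]
steptop [ 0.531  -0.0577] [ 0.5329 -0.0618]
fintop [ 0.5951 -0.1062] [ 0.5902 -0.1066]
padF [0.5599 0.0832] [0.5618 0.082 ]
padR [0.5893 0.0301] [0.589  0.0306]
cornFL [0.4834 0.1095] [0.4859 0.1028]
cornFR [0.6488 0.1256] [0.6413 0.1122]
cornRR [ 0.6781 -0.1269] [ 0.674  -0.1345]
knob [0.558  0.2597] [0.5458 0.2504]
beam1 [0.401  0.2123] 
beam2 [0.4014 0.2441] 
beam3 [0.6954 0.184 ] 
beam4 [0.6976 0.2201] 
bslotR  [0.3978 0.2094]
bslotL  [0.6948 0.197 ]
slotround [ 0.5344 -0.3882] [ 0.5478 -0.3739]
slotsq [ 0.541  -0.3026] [ 0.5534 -0.2898]
slotstep [ 0.4071 -0.3766] [ 0.4169 -0.3628]
slotbar [ 0.4109 -0.2915] [ 0.4229 -0.2792]
teal [0.3675 0.0193] [0.3753 0.0268]
brown [0.3213 0.1294] [0.3264 0.1376]
```

Call:
{"method": "move_arm", "body": {"plan": [[[-0.9, -0.7, -0.12, 0, 0, 0, 1], [-0.9, -0.7, -0.12, 0, 0, 0, 1], [-0.9, -0.7, -0.12, 0, 0, 0, 1], [-0.9, -0.7, -0.12, 0, 0, 0, 1], [-0.9, -0.7, -0.12, 0, 0, 0, 1], [-0.9, -0.7, -0.12, 0, 0, 0, 1], [-0.9, -0.7, -0.12, 0, 0, 0, 1], [-0.9, -0.7, -0.12, 0, 0, 0, 1], [-0.9, -0.7, -0.12, 0, 0, 0, 1], [-0.9, -0.7, -0.12, 0, 0, 0, 1]]]}}

```text
clock: 1.15
position: [0.3404, 0.3889, 0.2553]
tool_rot: [-3.141, -0.0, 2.78]
force: [0.2, -0.8, 0.9]
grip_width: 0.0854
finger_force: 0.0
```

Call:
{"method": "move_arm", "body": {"plan": [[[-0.9, -0.7, -0.12, 0, 0, 0, 1], [-0.9, -0.7, -0.12, 0, 0, 0, 1], [-0.9, -0.7, -0.12, 0, 0, 0, 1], [-0.9, -0.7, -0.12, 0, 0, 0, 1], [-0.9, -0.7, -0.12, 0, 0, 0, 1], [-0.9, -0.7, -0.12, 0, 0, 0, 1], [-0.9, -0.7, -0.12, 0, 0, 0, 1], [-0.9, -0.7, -0.12, 0, 0, 0, 1], [-0.9, -0.7, -0.12, 0, 0, 0, 1], [-0.9, -0.7, -0.12, 0, 0, 0, 1]]]}}

```text
clock: 2.15
position: [0.4591, 0.1943, 0.2793]
tool_rot: [-3.141, -0.0, 2.78]
force: [-0.1, 0.1, 0.4]
grip_width: 0.0852
finger_force: 0.0
```

Call:
{"method": "move_arm", "body": {"plan": [[[-0.9, -0.7, -0.12, 0, 0, 0, 1], [-0.9, -0.7, -0.12, 0, 0, 0, 1], [-0.9, -0.7, -0.12, 0, 0, 0, 1], [-0.9, -0.7, -0.12, 0, 0, 0, 1], [-0.9, -0.7, -0.12, 0, 0, 0, 1], [-0.9, -0.7, -0.12, 0, 0, 0, 1], [-0.9, -0.7, -0.12, 0, 0, 0, 1], [-0.9, -0.7, -0.12, 0, 0, 0, 1], [-0.9, -0.7, -0.12, 0, 0, 0, 1], [-0.9, -0.7, -0.12, 0, 0, 0, 1]]]}}

```text
clock: 3.15
position: [0.5779, -0.0003, 0.3032]
tool_rot: [-3.141, -0.0, 2.78]
force: [-0.3, 0.5, 0.3]
grip_width: 0.0853
finger_force: 0.0
```

Call:
{"method": "move_arm", "body": {"plan": [[[0, 0, 0, 0, 0, 1, 1], [0, 0, 0, 0, 0, 1, 1], [0, 0, 0, 0, 0, 1, 1], [0, 0, 0, 0, 0, 1, 1], [0, 0, 0, 0, 0, 1, 1], [0, 0, 0, 0, 0, 1, 1], [0, 0, 0, 0, 0, 1, 1], [0, 0, 0, 0, 0, 1, 1], [0, 0, 0, 0, 0, 1, 1], [0, 0, 0, 0, 0, 1, 1]]]}}

```text
clock: 4.15
position: [0.5775, 0.0006, 0.3031]
tool_rot: [-3.141, -0.0, 1.728]
force: [0.0, -0.1, 0.5]
grip_width: 0.0854
finger_force: 0.0
```

```bash
python3 - <<'E'
from h import *
o=observe();print(o['qpos'],o['position'],o['tool_rot'],o['clock'])
f=grab('wrist');pickle.dump(f,open('pics/w1.pkl','wb'))
cv2.imwrite('pics/w1.png',f['color'][:,:,::-1])
E
```

```text
[-0.4244261   0.40581365  0.44894184  1.65722762 -0.19121145  1.12263755
  0.23348148] [0.57747878 0.00058823 0.3031247 ] [-3.14122118e+00 -1.52498224e-06  1.72825510e+00] 4.15
```

View pics/w1.png

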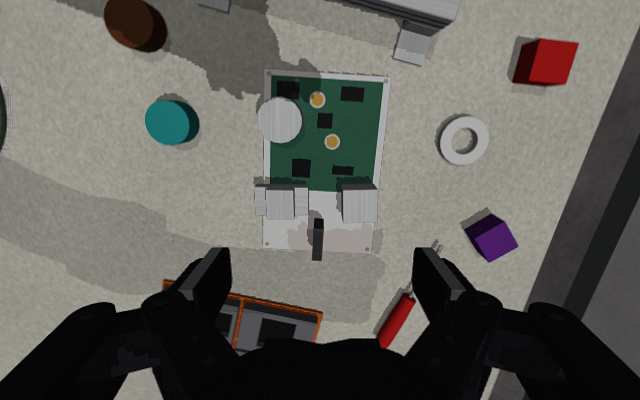

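The wrist view shows the pads at (317,100) and (332,142), the round top at (280,120), the step at (280,203) with its foot across, the square at (360,203) and the fin at (318,225). The bar is absent. The step's long side lies along world x.

```bash
cat >> h.py <<'E'
np.set_printoptions(precision=4,suppress=True)
def pads(f):
    h=cv2.cvtColor(f['color'],cv2.COLOR_RGB2HSV)
    m=cv2.inRange(h,(12,90,110),(32,255,255))
    n,l,st,c=cv2.connectedComponentsWithStats(m)
    return [(c[i],st[i,4]) for i in range(1,n) if st[i,4]>25]
E
python3 - <<'E'
from h import *
f=pickle.load(open('pics/w1.pkl','rb'))
for c,a in pads(f): print('pad',c,a,onz(f,c,.01)[0])
P=onz(f,[(265.5,71),(389,75.5),(371,253),(263,249)],.01);print(P,[np.linalg.norm(P[i]-P[(i+1)%4]) for i in range(4)])
c=P.mean(0);e=(P[0]+P[1]-P[2]-P[3]);print('centre',c,'yaw',np.degrees(np.arctan2(e[1],e[0])))
im=f['color'].astype(int);mx=im.max(2);mn=im.min(2)
for n,(x,y,w,h) in dict(step=(245,175,75,55),square=(325,175,65,55),round=(250,90,60,60)).items():
    sub=im[y:y+h,x:x+w]; 
    print(n);print((sub.mean(2)[::4,::4]).astype(int))
E
```

```text
pad [317.0926  99.463 ] 108 [0.5593 0.0826]
pad [331.8738 141.3786] 103 [0.5885 0.0303]
[[ 0.4863  0.1072]
 [ 0.649   0.1274]
 [ 0.6778 -0.1306]
 [ 0.5099 -0.1503]] [np.float64(0.1639357006036843), np.float64(0.25957190834215493), np.float64(0.16900340996320415), np.float64(0.2585872605206108)]
centre [ 0.5808 -0.0116] yaw 95.8018112095657
step
[[153 148 146 150 150 164 174  55  51  54  54  53  13  15  16  15  17  52
   55]
 [148 147 136  89  93 106 104  30  31  33  32  32  56  50  53  54  53  51
   55]
 [148 151 109  87  83 103  92  32  34  34  32  35  33  33  33  35  52  53
   52]
 [144 153 152 133 130  96  61  58  62  60  57  57  62  93  86  89  51  51
   52]
 [144 155 149 150 153  85 157 157 159 162 160 161  70 161 161 161 177 175
  178]
 [152 148 148 151 151  74 152 154 155 156 154 155  79 158 158 160 157 170
  169]
 [153 146 152 155 155  99 153 153 154 157 153 153  91 159 162 162 176 169
  169]
 [148 152 151 149 151 151 153 153 155 157 153 153 111 160 162 161 156 169
  169]
 [150 145 152 148 149 147 152 156 157 158 152 154 128 151 152 152 163 169
  169]
 [159 153 151 153 154 15
[... 1635 characters left out ...]
8  42]
 [146 144  83 157 156 154 155 164 158 158 159 165  44  56  56]
 [142 148 105 154 156 155 156 164 158 158 160 161 158  57  55]
 [144 141 156 154 157 155 155 163 160 158 158 162 158  48  55]
 [149 142 155 154 157 154 155 164 158 157 158 161 159  41  54]
 [144 137 155 153 157 156 157 165 157 158 157 161 157  44  56]
 [149 155 148 154 156 156 158 164 157 159 157 160 159  47  55]
 [141 146 142 154 156 157 156 163 156 158 155 159 160  47  55]
 [145 143 146 144 157 156 157 163 156 156 155 160  38  48  55]
 [141 149 146 146 151 157 156 164 156 158 157  62  45  47  54]
 [153 150 148 149 170  90 105 150 145  86  45  47  47  54  52]
 [142 146 144 147 171  98  55  44  45  44  46  47  54  55  54]]
```

```bash
python3 - <<'E'
from h import *
f=pickle.load(open('pics/w1.pkl','rb'))
crop(f,230,60,170,200,3,'pics/w1c.png')
E
```

```text
(no output)
```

View pics/w1c.png

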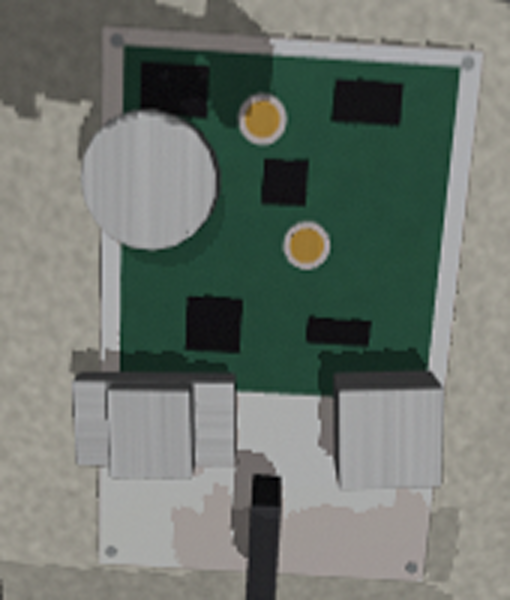

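```bash
cat >> h.py <<'E'
def go(frm,to,yaw):
    "total shares along tool axes at yaw (deg)"
    y=np.radians(yaw);d=np.array(to)-frm;c,s=np.cos(y),np.sin(y)
    return np.array([d[0]*c+d[1]*s,d[0]*s-d[1]*c,-d[2]])/.02
E
python3 - <<'E'
from h import *
f=pickle.load(open('pics/w1.pkl','rb'))
q=lambda u,v:(230+u/3-.33,60+v/3-.33)
for n,p in dict(round=(149,180),step=(150.5,433),square=(389,438)).items(): print(n,onz(f,q(*p),.046)[0])
for n,p in dict(sq=[(338,389),(440,388),(442,488),(336,486)],st=[(109,388),(190,388),(192,478),(110,478)]).items():
    P=onz(f,[q(*a) for a in p],.046);print(n,P.ravel(),[np.linalg.norm(P[i]-P[(i+1)%4]) for i in range(4)],np.degrees(np.arctan2(*(P[1]-P[0]+P[2]-P[3])[::-1])))
P=onz(f,q(266,480),.052);print('fin front',P)
s=onz(f,q(150.5,433),.046)[0]
print(go(observe()['position'],[*s,.15],5.7))
E
```

```text
round [0.5163 0.05  ]
step [ 0.5304 -0.0612]
square [ 0.6385 -0.0464]
sq [ 0.6114 -0.0273  0.6567 -0.0196  0.6675 -0.0665  0.6186 -0.0733] [np.float64(0.045946557450195574), np.float64(0.04814727022672988), np.float64(0.049316811293472054), np.float64(0.04659874603408517)] 8.734390008994746
st [ 0.5093 -0.0431  0.5454 -0.0373  0.552  -0.0799  0.5144 -0.0859] [np.float64(0.036492065898510694), np.float64(0.043111646841192675), np.float64(0.03800868577386515), np.float64(0.04312987582947382)] 9.03785146625189
fin front [[ 0.5857 -0.0733]]
[-2.6518  2.8436  7.6538]
```

Call:
{"method": "move_arm", "body": {"plan": [[[0, 0, 0, 0, 0, 1, 1], [0, 0, 0, 0, 0, 1, 1], [0, 0, 0, 0, 0, 1, 1], [0, 0, 0, 0, 0, 1, 1], [0, 0, 0, 0, 0, 1, 1], [0, 0, 0, 0, 0, 1, 1], [0, 0, 0, 0, 0, 1, 1], [0, 0, 0, 0, 0, 1, 1], [0, 0, 0, 0, 0, 1, 1], [0, 0, 0, 0, 0, 1, 1]]]}}

```text
clock: 5.2
position: [0.5775, 0.0006, 0.3032]
tool_rot: [-3.141, 0.0, 0.683]
force: [0.5, -0.6, -0.3]
grip_width: 0.0853
finger_force: 0.0
```

Call:
{"method": "move_arm", "body": {"plan": [[[0, 0, 0, 0, 0, 0.87, 1], [0, 0, 0, 0, 0, 0.87, 1], [0, 0, 0, 0, 0, 0.87, 1], [0, 0, 0, 0, 0, 0.87, 1], [0, 0, 0, 0, 0, 0.87, 1], [0, 0, 0, 0, 0, 0.85, 1], [-0.7, 0.68, 1, 0, 0, 0, 1], [-0.7, 0.68, 1, 0, 0, 0, 1], [-0.7, 0.68, 1, 0, 0, 0, 1], [-0.7, 0.68, 1, 0, 0, 0, 1]]]}}

```text
clock: 6.2
position: [0.5291, -0.0615, 0.2225]
tool_rot: [-3.142, 0.0, 0.143]
force: [0.0, -0.3, -0.4]
grip_width: 0.0857
finger_force: 0.0
```

```bash
python3 - <<'E'
from h import *
o=observe();print(o['qpos'],o['position'],o['tool_rot'],o['clock'])
f=grab('wrist');pickle.dump(f,open('pics/w2.pkl','wb'))
cv2.imwrite('pics/w2.png',f['color'][:,:,::-1])
print(go(o['position'],[.5304,-.0612,.024],np.degrees(o['tool_rot'][2])))
E
```

```text
[-0.5665  0.5044  0.8036  1.8808 -0.4439  0.9442 -0.9846] [ 0.5291 -0.0615  0.2225] [-3.1415  0.0002  0.1434] 6.2
[ 0.0653 -0.0075  9.9233]
```

View pics/w2.png

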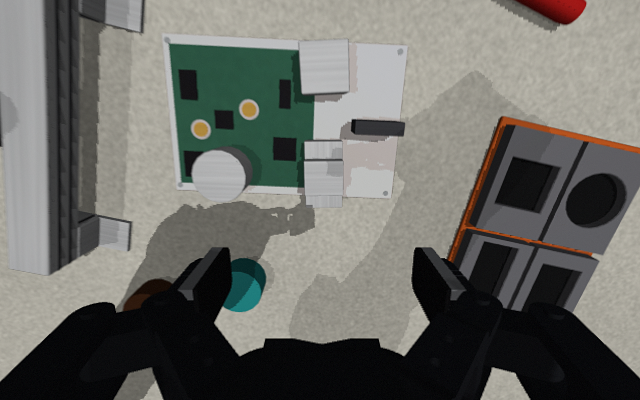

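The view shows the step centred under the tool at (323,173), with the kit at right: square pocket (527,184), round (596,199). I'm descending and grasping.

Call:
{"method": "move_arm", "body": {"plan": [[[0.06, 0, 1, 0, 0, 0, 1], [0, 0, 1, 0, 0, 0, 1], [0, 0, 1, 0, 0, 0, 1], [0, 0, 1, 0, 0, 0, 1], [0, 0, 1, 0, 0, 0, 1], [0, 0, 1, 0, 0, 0, 1], [0, 0, 1, 0, 0, 0, 1], [0, 0, 1, 0, 0, 0, 1], [0, 0, 1, 0, 0, 0, 1], [0, 0, 0.9, 0, 0, 0, 1]]]}}

```text
clock: 7.25
position: [0.5309, -0.0607, 0.0243]
tool_rot: [-3.141, 0.0, 0.143]
force: [-0.2, 0.3, -0.2]
grip_width: 0.0855
finger_force: 0.0
```

Call:
{"method": "move_arm", "body": {"plan": [[[0, 0, 0, 0, 0, 0, -1], [0, 0, 0, 0, 0, 0, -1], [0, 0, 0, 0, 0, 0, -1], [0, 0, 0, 0, 0, 0, -1], [0, 0, 0, 0, 0, 0, -1], [0, 0, 0, 0, 0, 0, -1], [0, 0, 0, 0, 0, 0, -1], [0, 0, 0, 0, 0, 0, -1], [0, 0, 0, 0, 0, 0, -1], [0, 0, -0.2, 0, 0, 0, -1]]], "grip_force": 40}}

```text
clock: 8.25
position: [0.5311, -0.0609, 0.0298]
tool_rot: [-3.142, -0.0, 0.141]
force: [0.4, 1.0, -1.7]
grip_width: 0.0408
finger_force: 41.0
```

Call:
{"method": "move_arm", "body": {"plan": [[[0, 0, -1, 0, 0, 0, -1], [0, 0, -1, 0, 0, 0, -1], [0, 0, -1, 0, 0, 0, -1], [0, 0, -1, 0, 0, 0, -1], [0, 0, -1, 0, 0, 0, -1], [0, 0, -1, 0, 0, 0, -1], [0, 0, -1, 0, 0, 0, -1], [0, 0, 0, 0, 0, 1, -1], [0, 0, 0, 0, 0, 1, -1], [0, 0, 0, 0, 0, 0.9, -1]]]}}

```text
clock: 9.25
position: [0.5309, -0.0607, 0.17]
tool_rot: [-3.141, -0.0, -0.167]
force: [-0.3, -0.0, -2.1]
grip_width: 0.0407
finger_force: 41.6
```

```bash
python3 - <<'E'
from h import *
f=grab('wrist');pickle.dump(f,open('pics/w3.pkl','wb'))
print(f['tcp'],f['tool_rot'])
f2=pickle.load(open('pics/w2.pkl','rb'))
a=crop(f2,440,100,200,220,2,'pics/x.png')
b=f['color'][:,:,::-1]
c=np.zeros((440,740,3),np.uint8);c[:,:400]=a;c[:213,400:]=cv2.resize(b,(340,213));cv2.imwrite('pics/w3.png',c)
E
```

```text
[ 0.5309 -0.0607  0.17  ] [-3.1409 -0.0004 -0.1667]
```

View pics/w3.png

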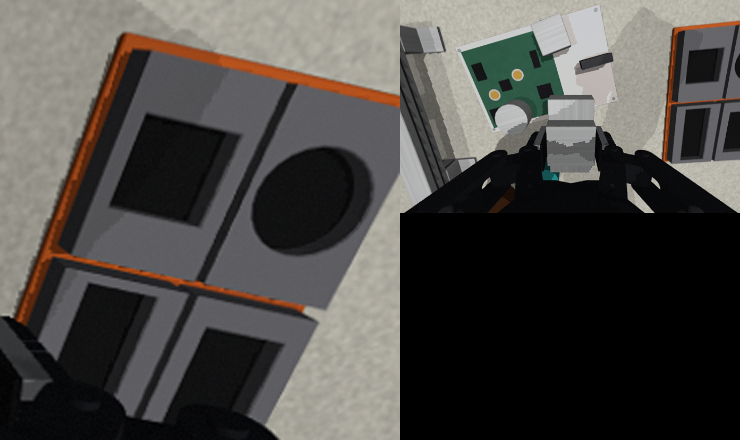

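The step is held (opening 41 mm). The crop shows the square pocket rim at (148,113)…(196,228) and the round rim centred near (312,200). I'll work out the step pocket from these.

```bash
python3 - <<'E'
from h import *
f=pickle.load(open('pics/w2.pkl','rb'))
q=lambda p:(440+np.array(p)/2-.25)*[1,0]+(100+np.array(p)/2-.25)*[0,1]
S=onz(f,[q(p) for p in [(148,113),(242,135),(196,228),(110,205)]],.024)
print(S,[np.linalg.norm(S[i]-S[(i+1)%4]) for i in range(4)]);e=S[0]-S[3]+S[1]-S[2];print('kit yaw',np.degrees(np.arctan2(e[1],e[0])))
s=S.mean(0);r=onz(f,q((312,200)),.024)[0];print(s,r,np.linalg.norm(s-r))
y=(s-r)/np.linalg.norm(s-r);x=np.array([y[1],-y[0]]);print(np.degrees(np.arctan2(x[1],x[0])))
st=r-x*.13;print('step',st,'bar',s-x*.13)
o=observe();print(go(o['position'],[*st,.17],np.degrees(o['tool_rot'][2])))
E
```

```text
[[ 0.5798 -0.2697]
 [ 0.5752 -0.3251]
 [ 0.5185 -0.3185]
 [ 0.525  -0.2649]] [np.float64(0.055656498799031145), np.float64(0.057058709307266586), np.float64(0.05398279337590529), np.float64(0.055003242165176235)]
kit yaw -5.8005528936287565
[ 0.5496 -0.2946] [ 0.5444 -0.3779] 0.08348150600353478
-3.577315975399157
step [ 0.4146 -0.3698] bar [ 0.4198 -0.2864]
[-3.073  16.2251 -0.0103]
```

Call:
{"method": "move_arm", "body": {"plan": [[[-0.15, 0.81, 0, 0, 0, 0, -1], [-0.15, 0.81, 0, 0, 0, 0, -1], [-0.15, 0.81, 0, 0, 0, 0, -1], [-0.15, 0.81, 0, 0, 0, 0, -1], [-0.15, 0.81, 0, 0, 0, 0, -1], [-0.15, 0.81, 0, 0, 0, 0, -1], [-0.15, 0.81, 0, 0, 0, 0, -1], [-0.15, 0.81, 0, 0, 0, 0, -1], [-0.15, 0.81, 0, 0, 0, 0, -1], [-0.15, 0.81, 0, 0, 0, 0, -1]]]}}

```text
clock: 10.3
position: [0.4741, -0.2178, 0.1695]
tool_rot: [-3.142, -0.0, -0.163]
force: [0.3, 0.7, -3.2]
grip_width: 0.0412
finger_force: 41.5
```

Call:
{"method": "move_arm", "body": {"plan": [[[-0.15, 0.81, 0, 0, 0, 0, -1], [-0.15, 0.81, 0, 0, 0, 0, -1], [-0.15, 0.81, 0, 0, 0, 0, -1], [-0.15, 0.81, 0, 0, 0, 0, -1], [-0.15, 0.81, 0, 0, 0, 0, -1], [-0.15, 0.81, 0, 0, 0, 0, -1], [-0.15, 0.81, 0, 0, 0, 0, -1], [-0.15, 0.81, 0, 0, 0, 0, -1], [-0.15, 0.81, 0, 0, 0, 0, -1], [-0.15, 0.81, 0, 0, 0, -0.75, -1]]]}}

```text
clock: 11.3
position: [0.4178, -0.3725, 0.1694]
tool_rot: [3.141, 0.0, -0.084]
force: [0.7, 0.5, -3.5]
grip_width: 0.0411
finger_force: 41.5
```

```bash
python3 - <<'E'
from h import *
f=grab('wrist');pickle.dump(f,open('pics/w4.pkl','wb'))
print(f['tcp'],f['tool_rot'],observe()['qpos'])
cv2.imwrite('pics/w4.png',f['color'][:,:,::-1])
E
```

```text
[ 0.4178 -0.3725  0.1694] [ 3.1414  0.0002 -0.0843] [ 0.1165  0.6186  0.7489  1.8597 -0.5378  0.8755 -0.5209]
```

View pics/w4.png

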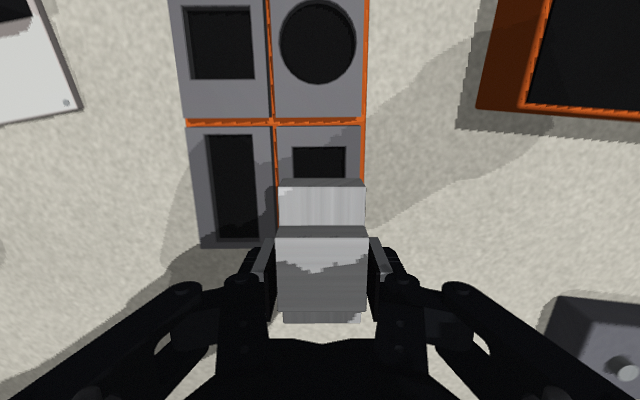

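The view shows the round rim at (317,42), the square pocket at (187..255, 7..79), the bar pocket at (206..258, 135..240), and the far edge of the step pocket at (292..346, 147). The step is held level.

```bash
python3 - <<'E'
from h import *
f=pickle.load(open('pics/w4.pkl','rb'))
W=lambda *p:onz(f,p,.024)
S=W((187,7),(251,7),(255,79),(190,79));print('sq',S.mean(0),[np.linalg.norm(S[i]-S[(i+1)%4]) for i in range(4)])
B=W((206,135),(252,135),(259,240),(217,241));print('bar',B.mean(0),[np.linalg.norm(B[i]-B[(i+1)%4]) for i in range(4)])
r=W((317.5,42))[0];rr=W((278,42),(357,42));print('round',r,np.linalg.norm(rr[0]-rr[1]))
E=W((292,147),(346,147));print('stepedge',E,np.linalg.norm(E[0]-E[1]))
for e in (S[0]+S[1]-S[2]-S[3],B[0]+B[1]-B[2]-B[3],S.mean(0)-B.mean(0)): print(np.degrees(np.arctan2(e[1],e[0])))
e=E[0]-E[1];print(np.degrees(np.arctan2(e[1],e[0]))-90)
e=S.mean(0)-r;print('sr',np.degrees(np.arctan2(e[1],e[0]))-90,np.linalg.norm(e),np.linalg.norm(S.mean(0)-B.mean(0)))
y=np.radians(-5);x=np.array([np.cos(y),np.sin(y)]);print('step',E.mean(0)-.042*x, r-(S.mean(0)-B.mean(0)))
E
```

```text
sq [ 0.5486 -0.2963] [np.float64(0.052795669462189644), np.float64(0.0555086228729441), np.float64(0.05705482182601427), np.float64(0.055597129145386934)]
bar [ 0.4199 -0.2859] [np.float64(0.04246778490030559), np.float64(0.10548728712066334), np.float64(0.042918272975662745), np.float64(0.10645279416525447)]
round [ 0.5435 -0.3787] 0.06744630293536408
stepedge [[ 0.4569 -0.3471]
 [ 0.4527 -0.3975]] 0.050615430546304754
-7.2375553565120345
-4.665105811983975
-4.602449917271905
-4.8176091131717556
sr -3.513455021967559 0.08256169389127392 0.12907862861656033
step [ 0.413  -0.3686] [ 0.4149 -0.3683]
```

Call:
{"method": "move_arm", "body": {"plan": [[[-0.15, -0.18, 0, 0, 0, 0, -1], [0, 0, 1, 0, 0, 0, -1], [0, 0, 1, 0, 0, 0, -1], [0, 0, 1, 0, 0, 0, -1], [0, 0, 1, 0, 0, 0, -1], [0, 0, 1, 0, 0, 0, -1], [0, 0, 0.8, 0, 0, 0, -1], [0, 0, 0.6, 0, 0, 0, -1], [0, 0, 0.4, 0, 0, 0, -1], [0, 0, 0.25, 0, 0, 0, -1]]]}}

```text
clock: 12.35
position: [0.4165, -0.3672, 0.0281]
tool_rot: [-3.142, -0.0, -0.084]
force: [-9.0, 8.6, 57.5]
grip_width: 0.041
finger_force: 49.0
```

Call:
{"method": "move_arm", "body": {"plan": [[[0, 0, -0.25, 0, 0, 0, -1], [0, 0, -0.25, 0, 0, 0, -1], [0, 0, -0.5, 0, 0, 0, -1], [0, 0, -0.5, 0, 0, 0, -1], [0, 0, -0.5, 0, 0, 0, -1], [0, 0, 0, 0, 0, 0, -1], [0, 0, 0, 0, 0, 0, -1], [0, 0, 0, 0, 0, 0, -1], [0, 0, 0, 0, 0, 0, -1], [0, 0, 0, 0, 0, 0, -1]]]}}

```text
clock: 13.35
position: [0.4164, -0.3671, 0.068]
tool_rot: [-3.141, 0.0, -0.084]
force: [0.2, 1.1, -3.2]
grip_width: 0.0414
finger_force: 42.2
```

```bash
python3 - <<'E'
from h import *
f=grab('wrist');pickle.dump(f,open('pics/w5.pkl','wb'))
print(f['tcp'],f['tool_rot'])
a=crop(f,220,110,200,220,2.5,'pics/w5.png')
f=grab('side');pickle.dump(f,open('pics/s5.pkl','wb'))
b=cv2.resize(f['color'][260:360,280:410,::-1],(290,223),interpolation=cv2.INTER_CUBIC)
c=np.zeros((550,790,3),np.uint8);c[:,:500]=a;c[:223,500:]=b;cv2.imwrite('pics/w5.png',c)
E
```

```text
[ 0.4164 -0.3671  0.068 ] [-3.1414  0.0005 -0.0844]
```

View pics/w5.png

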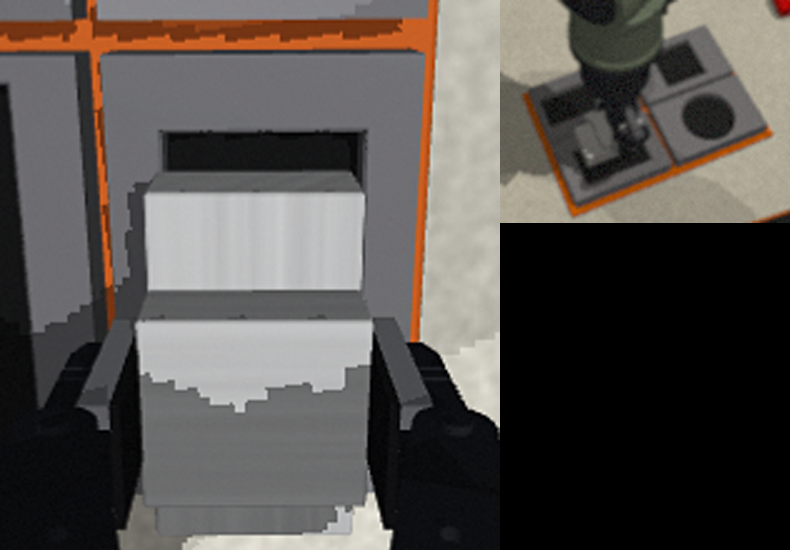

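```bash
python3 - <<'E'
from h import *
f=pickle.load(open('pics/w5.pkl','rb'))
q=lambda *p:[(220+u/2.5-.3,110+v/2.5-.3) for u,v in p]
E=onz(f,q((161,131),(367,131)),.024);print('edge',E,np.linalg.norm(E[0]-E[1]))
y=np.radians(-4.7);x=np.array([np.cos(y),np.sin(y)]);print('pocket c',E.mean(0)-.042*x)
for n,p,z,L in (('bot',((154,172),(354,172)),.0143,.038),('foot',((146,190),(363,190)),-.0057,.038),('mid',((136,320),(373,320)),-.0217,.019)):
    P=onz(f,q(*p),f['tcp'][2]-z);print(n,P,np.linalg.norm(P[0]-P[1]),P.mean(0)-L*x)
E
```

```text
edge [[ 0.4578 -0.3463]
 [ 0.4535 -0.3969]] 0.050764509717326864
pocket c [ 0.4138 -0.3682]
bot [[ 0.454  -0.3479]
 [ 0.4504 -0.3898]] 0.04208313114965362 [ 0.4143 -0.3657]
foot [[ 0.4549 -0.3491]
 [ 0.4515 -0.389 ]] 0.040116507795504124 [ 0.4154 -0.3659]
mid [[ 0.436  -0.3472]
 [ 0.4326 -0.3877]] 0.040663273570844684 [ 0.4154 -0.3659]
```

Call:
{"method": "move_arm", "body": {"plan": [[[-0.04, 0.12, 0, 0, 0, 0, -1], [0, 0, 0.5, 0, 0, 0, -1], [0, 0, 0.4, 0, 0, 0, -1], [0, 0, 0.3, 0, 0, 0, -1], [0, 0, 0.3, 0, 0, 0, -1], [0, 0, 0.1, 0, 0, 0, -1], [0, 0, 0.1, 0, 0, 0, -1], [0, 0, 0.05, 0, 0, 0, -1], [0, 0, 0, 0, 0, 0, -1], [0, 0, 0, 0, 0, 0, -1]]]}}

```text
clock: 14.45
position: [0.4156, -0.3695, 0.0335]
tool_rot: [3.141, -0.0, -0.084]
force: [-0.2, 0.5, -2.6]
grip_width: 0.0415
finger_force: 42.1
```

Call:
{"method": "move_arm", "body": {"plan": [[[0, 0, 0.05, 0, 0, 0, -1], [0, 0, 0.05, 0, 0, 0, -1], [0, 0, 0.05, 0, 0, 0, -1], [0, 0, 0, 0, 0, 0, -1], [0, 0, 0, 0, 0, 0, -1], [0, 0, 0, 0, 0, 0, -1], [0, 0, 0, 0, 0, 0, -1], [0, 0, 0, 0, 0, 0, -1], [0, 0, 0, 0, 0, 0, -1], [0, 0, 0, 0, 0, 0, -1]]]}}

```text
clock: 15.45
position: [0.4155, -0.3695, 0.0303]
tool_rot: [3.142, -0.0, -0.084]
force: [-0.4, 0.3, -2.3]
grip_width: 0.041
finger_force: 42.1
```

Call:
{"method": "move_arm", "body": {"plan": [[[0, 0, 0.05, 0, 0, 0, -1], [0, 0, 0, 0, 0, 0, 1], [0, 0, 0, 0, 0, 0, 1], [0, 0, 0, 0, 0, 0, 1], [0, 0, 0, 0, 0, 0, 1], [0, 0, 0, 0, 0, 0, 1], [0, 0, 0, 0, 0, 0, 1], [0, 0, -0.5, 0, 0, 0, 1], [0, 0, -1, 0, 0, 0, 1], [0, 0, -1, 0, 0, 0, 1]]]}}

```text
clock: 16.45
position: [0.4153, -0.3695, 0.0804]
tool_rot: [-3.142, 0.0, -0.085]
force: [0.4, -0.1, 0.1]
grip_width: 0.0857
finger_force: 0.0
```

Call:
{"method": "move_arm", "body": {"plan": [[[0, 0, -1, 0, 0, 0, 1], [0, 0, -1, 0, 0, 0, 1], [0, 0, -1, 0, 0, 0, 1], [0, 0, -1, 0, 0, 0, 1], [0, 0, -1, 0, 0, 0, 1], [0, 0, -1, 0, 0, 0, 1], [0, 0, 0, 0, 0, 0, 1], [0, 0, 0, 0, 0, 0, 1], [0, 0, 0, 0, 0, 0, 1], [0, 0, 0, 0, 0, 0, 1]]]}}

```text
clock: 17.45
position: [0.4153, -0.3693, 0.1988]
tool_rot: [-3.141, 0.001, -0.084]
force: [-0.4, -0.1, 0.0]
grip_width: 0.0853
finger_force: 0.0
```

```bash
python3 - <<'E'
from h import *
f=grab('wrist');pickle.dump(f,open('pics/w6.pkl','wb'))
print(f['tcp'],f['tool_rot'])
cv2.imwrite('pics/w6.png',f['color'][:,:,::-1])
E
```

```text
[ 0.4153 -0.3693  0.1988] [-3.1412  0.0009 -0.0844]
```

View pics/w6.png

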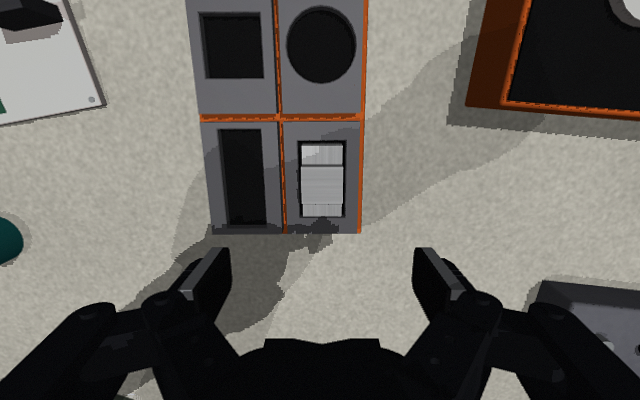

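The step lies flat in its pocket at (322,180). I'm heading back to the square.

Call:
{"method": "move_arm", "body": {"plan": [[[0, 0, 0, 0, 0, -1, 1], [0, 0, 0, 0, 0, -0.97, 1], [0.72, -0.82, -0.06, 0, 0, 0, 1], [0.72, -0.82, -0.06, 0, 0, 0, 1], [0.72, -0.82, -0.06, 0, 0, 0, 1], [0.72, -0.82, -0.06, 0, 0, 0, 1], [0.72, -0.82, -0.06, 0, 0, 0, 1], [0.72, -0.82, -0.06, 0, 0, 0, 1], [0.72, -0.82, -0.06, 0, 0, 0, 1], [0.72, -0.82, -0.06, 0, 0, 0, 1]]]}}

```text
clock: 18.5
position: [0.5142, -0.2244, 0.2086]
tool_rot: [-3.141, 0.001, 0.122]
force: [-1.0, -0.1, -0.2]
grip_width: 0.0852
finger_force: 0.0
```

Call:
{"method": "move_arm", "body": {"plan": [[[0.72, -0.82, -0.06, 0, 0, 0, 1], [0.72, -0.82, -0.06, 0, 0, 0, 1], [0.72, -0.82, -0.06, 0, 0, 0, 1], [0.72, -0.82, -0.06, 0, 0, 0, 1], [0.72, -0.82, -0.06, 0, 0, 0, 1], [0.72, -0.82, -0.06, 0, 0, 0, 1], [0.72, -0.82, -0.06, 0, 0, 0, 1], [0.72, -0.82, -0.06, 0, 0, 0, 1], [0.72, -0.82, -0.06, 0, 0, 0, 1], [0, 0, 0, 0, 0, 0, 1]]]}}

```text
clock: 19.5
position: [0.6258, -0.06, 0.2189]
tool_rot: [-3.141, 0.0, 0.126]
force: [-0.2, -0.4, -0.1]
grip_width: 0.0854
finger_force: 0.0
```

```bash
python3 - <<'E'
from h import *
f=grab('wrist');pickle.dump(f,open('pics/w7.pkl','wb'))
print(f['tcp'],f['tool_rot'])
for c,a in pads(f): print('pad',c,a,onz(f,c,.01)[0])
# square: predicted corners and edges
p=proj(f,[.6385,-.0464,.046])[0];print(p)
g=cv2.cvtColor(f['color'],cv2.COLOR_RGB2GRAY);u,v=p.astype(int)
print(g[v,u-60:u+61:3]);print(g[v-60:v+61:3,u])
print(g[v-15,u-60:u+61:3]);print(g[v+15,u-60:u+61:3])
E
```

```text
[ 0.6258 -0.06    0.2189] [-3.1409  0.0005  0.1255]
pad [243.0889 194.0815] 135 [0.5878 0.0305]
pad [197.4706 208.6765] 34 [0.5626 0.0841]
[311.0132 165.7747]
[ 65  67  66  67  63  64  65  66  66  66  67  37  37 180 174 172 172 173
 172 172 172 169 170 170 169 142 145 143 156 164 165 165 165 164 165 164
 164 164 167 165 165]
[159 159 165 167 169 161 154 163 160 149 186 157  60 173 177 175 173 177
 172 177 172 167 177 172 171 175 175 169 184 182 183 182 183 183 177 119
 118 117 118 117 118]
[ 66  66  67  67  67  69  67  68  66  67  67  40  46 172 171 173 173 174
 174 175 175 175 175 174 174 174 164 172 168 165 165 164 165 164 165 166
 166 165 165 167 167]
[ 65  64  65  65  65  64  67  16  18  19  18  68  39  53 173 174 174 174
 174 174 175 172 172 172 173 172 172 170 146 183 183 184 182 183 184 184
 183 183 183 184 182]
```

Call:
{"method": "move_arm", "body": {"plan": [[[0.71, -0.6, 0.7, 0, 0, 0, 1], [0, 0, 1, 0, 0, 0, 1], [0, 0, 1, 0, 0, 0, 1], [0, 0, 1, 0, 0, 0, 1], [0, 0, 1, 0, 0, 0, 1], [0, 0, 1, 0, 0, 0, 1], [0, 0, 1, 0, 0, 0, 1], [0, 0, 1, 0, 0, 0, 1], [0, 0, 1, 0, 0, 0, 1], [0, 0, 1, 0, 0, 0, 1]]]}}

```text
clock: 20.55
position: [0.6366, -0.0504, 0.0248]
tool_rot: [3.141, 0.001, 0.121]
force: [1.5, 0.3, -0.5]
grip_width: 0.0856
finger_force: 0.0
```

Call:
{"method": "move_arm", "body": {"plan": [[[0, 0, 0, 0, 0, 0, -1], [0, 0, 0, 0, 0, 0, -1], [0, 0, 0, 0, 0, 0, -1], [0, 0, 0, 0, 0, 0, -1], [0, 0, 0, 0, 0, 0, -1], [0, 0, 0, 0, 0, 0, -1], [0, 0, 0, 0, 0, 0, -1], [0, 0, 0, 0, 0, 0, -1], [0, 0, 0, 0, 0, 0, -1], [0, 0, 0, 0, 0, 0, -1]]], "grip_force": 40}}

```text
clock: 21.55
position: [0.6377, -0.0498, 0.0271]
tool_rot: [3.141, -0.001, 0.122]
force: [-3.4, -1.3, 7.2]
grip_width: 0.0474
finger_force: 41.9
```

Call:
{"method": "move_arm", "body": {"plan": [[[0, 0, -1, 0, 0, 0, -1], [0, 0, -1, 0, 0, 0, -1], [0, 0, -1, 0, 0, 0, -1], [0, 0, -1, 0, 0, 0, -1], [0, 0, -1, 0, 0, 0, -1], [0, 0, -1, 0, 0, 0, -1], [0, 0, -1, 0, 0, 0, -1], [0, 0, 0, 0, 0, 1, -1], [0, 0, 0, 0, 0, 1, -1], [0, 0, 0, 0, 0, 0, -1]]]}}

```text
clock: 22.55
position: [0.6372, -0.0491, 0.1662]
tool_rot: [3.142, -0.0, -0.089]
force: [0.2, -0.3, -2.2]
grip_width: 0.0468
finger_force: 41.9
```

```bash
python3 - <<'E'
from h import *
o=observe();print(o['position'],o['tool_rot'],o['qpos']);print(go(o['position'],[.5488,-.2957,.12],np.degrees(o['tool_rot'][2])))
E
```

```text
[ 0.6372 -0.0491  0.1662] [ 3.1416 -0.0005 -0.0893] [-0.4768  0.7486  0.7541  1.6476 -0.5926  0.9869 -1.179 ]
[-3.3043 12.6727  2.3117]
```

Call:
{"method": "move_arm", "body": {"plan": [[[-0.24, 0.9, 0, 0, 0, 0, -1], [-0.24, 0.9, 0, 0, 0, 0, -1], [-0.24, 0.9, 0, 0, 0, 0, -1], [-0.24, 0.9, 0, 0, 0, 0, -1], [-0.24, 0.9, 0, 0, 0, 0, -1], [-0.24, 0.9, 0, 0, 0, 0, -1], [-0.24, 0.9, 0, 0, 0, 0, -1], [-0.24, 0.9, 0, 0, 0, 0, -1], [-0.24, 0.9, 0, 0, 0, 0, -1], [-0.24, 0.9, 0, 0, 0, 0, -1]]]}}

```text
clock: 23.55
position: [0.5731, -0.2259, 0.1657]
tool_rot: [3.142, 0.0, -0.088]
force: [1.0, 1.3, -2.5]
grip_width: 0.0474
finger_force: 42.0
```

Call:
{"method": "move_arm", "body": {"plan": [[[-0.24, 0.9, 0.5, 0, 0, 0, -1], [-0.24, 0.9, 0.5, 0, 0, 0, -1], [-0.24, 0.9, 0.5, 0, 0, 0, -1], [-0.24, 0.95, 0.5, 0, 0, 0, -1], [0, 0, 0.5, 0, 0, 0, -1], [0, 0, 0.5, 0, 0, 0, -1], [0, 0, 0, 0, 0, 0, -1], [0, 0, 0, 0, 0, 0, -1], [0, 0, 0, 0, 0, 0, -1], [0, 0, 0, 0, 0, 0, -1]]]}}

```text
clock: 24.55
position: [0.5486, -0.2952, 0.1061]
tool_rot: [3.141, -0.001, -0.087]
force: [0.5, -0.1, -1.8]
grip_width: 0.0475
finger_force: 41.9
```

```bash
python3 - <<'E'
from h import *
f6=pickle.load(open('pics/w6.pkl','rb'))
h=cv2.cvtColor(f6['color'],cv2.COLOR_RGB2GRAY)
m=(h<45).astype(np.uint8);n,l,st,c=cv2.connectedComponentsWithStats(m)
for i in range(1,n):
    if 300<st[i,4]<8000 and st[i,1]<120 and 180<st[i,0]<380:print(st[i],c[i],onz(f6,c[i],.024)[0])
x,y,w,hh=st[[i for i in range(1,n) if 300<st[i,4]<8000 and st[i,1]<60 and 190<st[i,0]<230][0]][:4]
S=onz(f6,[(x,y),(x+w,y),(x+w,y+hh),(x,y+hh)],.024);print(S,S.mean(0))
f=grab('wrist');pickle.dump(f,open('pics/w8.pkl','wb'));print(f['tcp'],f['tool_rot'])
g=cv2.cvtColor(f['color'],cv2.COLOR_RGB2GRAY)
pp=proj(f,[.5488+.028,-.2985,.024])[0];print('pred edge',pp)
u,v=pp.astype(int);print(g[v-16:v+17:2,u]);print(g[v+4,u-56:u+57:2])
print(go(f['tcp'],[.5476,-.2955,.031],np.degrees(f['tool_rot'][2])))
E
```

```text
[ 287    7   69   76 4179] [320.8332  44.3922] [ 0.5442 -0.3784]
[ 199   12   65   66 3848] [231.7152  44.6468] [ 0.5509 -0.2947]
[[ 0.5799 -0.2696]
 [ 0.5752 -0.3288]
 [ 0.5194 -0.3209]
 [ 0.5245 -0.2583]] [ 0.5498 -0.2944]
[ 0.5486 -0.2952  0.1061] [ 3.1415 -0.0006 -0.0869]
pred edge [324.0253 168.5267]
[114 114 116 113  95  96  95  94  17  18  17  16  19  16  16  18  15]
[ 75 117 115 115 114 115 114 116  59  17  17  16  18  18  17  19  17  18
  19  20  17  17  17  17  17  18  15  19  17  15  14  16  17  19  17  17
  16  15  17  17  14  18  17   8   7  28  75  97  93  94  96  96  96  53
  59  28  28]
[-0.0463  0.0172  3.7568]
```

Call:
{"method": "move_arm", "body": {"plan": [[[-0.04, -0.05, 0.5, 0, 0, 0, -1], [0, 0, 0.6, 0, 0, 0, -1], [0, 0, 0.6, 0, 0, 0, -1], [0, 0, 0.6, 0, 0, 0, -1], [0, 0, 0.5, 0, 0, 0, -1], [0, 0, 0.4, 0, 0, 0, -1], [0, 0, 0.3, 0, 0, 0, -1], [0, 0, 0.2, 0, 0, 0, -1], [0, 0, 0, 0, 0, 0, -1], [0, 0, 0, 0, 0, 0, -1]]]}}

```text
clock: 25.6
position: [0.5476, -0.2945, 0.032]
tool_rot: [3.141, -0.0, -0.088]
force: [0.4, -0.2, -2.2]
grip_width: 0.0471
finger_force: 42.0
```

Call:
{"method": "move_arm", "body": {"plan": [[[0, 0, 0, 0, 0, 0, 1], [0, 0, 0, 0, 0, 0, 1], [0, 0, 0, 0, 0, 0, 1], [0, 0, 0, 0, 0, 0, 1], [0, 0, 0, 0, 0, 0, 1], [0, 0, 0, 0, 0, 0, 1], [0, 0, -0.5, 0, 0, 0, 1], [0, 0, -1, 0, 0, 0, 1], [0, 0, -1, 0, 0, 0, 1], [0, 0, -1, 0, 0, 0, 1]]]}}

```text
clock: 26.6
position: [0.5474, -0.2945, 0.1032]
tool_rot: [3.141, -0.0, -0.088]
force: [0.9, 0.6, -0.9]
grip_width: 0.0857
finger_force: 0.0
```

Call:
{"method": "move_arm", "body": {"plan": [[[0, 0, -1, 0, 0, 0, 1], [0, 0, -1, 0, 0, 0, 1], [0, 0, -1, 0, 0, 0, 1], [0, 0, -1, 0, 0, 0, 1], [0, 0, -1, 0, 0, 0, 1], [0, 0, 0, 0, 0, 0, 1], [0, 0, 0, 0, 0, 0, 1], [0, 0, 0, 0, 0, 0, 1], [0, 0, 0, 0, 0, 0, 1], [0, 0, 0, 0, 0, 0, 1]]]}}

```text
clock: 27.6
position: [0.5473, -0.2943, 0.2013]
tool_rot: [-3.141, 0.001, -0.088]
force: [-0.2, 0.0, 0.1]
grip_width: 0.0852
finger_force: 0.0
```

```bash
python3 - <<'E'
from h import *
f=grab('wrist');pickle.dump(f,open('pics/w9.pkl','wb'));print(f['tcp'],f['tool_rot'])
g=cv2.cvtColor(f['color'],cv2.COLOR_RGB2GRAY)
p=proj(f,[[.549,-.294,.048],[.549,-.294,.024],[.544,-.3785,.024]]);print(p)
u,v=p[0].astype(int);print(g[v,u-45:u+46:2]);print(g[v-45:v+46:2,u])
E
```

```text
[ 0.5473 -0.2943  0.2013] [-3.1415  0.0008 -0.0875]
[[322.0772 181.6228]
 [322.0231 176.5113]
 [401.3547 174.2976]]
[171 173 168  89  65 104 100 100 100  61  33 185 177 177 177 177 176 176
 175 176 176 176 176 174 175 174 174 174 172 172 172 172 172 173 156   5
  59  83  84  83  83  56  52  22  89  84]
[ 82  84  84  83  83  97  82   1  28  70  64 151 148 154 147 157 178 177
 181 178 172 180 175 172 171 178 178 174 172 175 178 176 177 181 104  96
  81  81  81  81  41  45  44  45  45  43]
```

Call:
{"method": "move_arm", "body": {"plan": [[[-0.17, -0.95, 0, 0, 0, 0, 1], [-0.17, -0.95, 0, 0, 0, 0, 1], [-0.17, -0.95, 0, 0, 0, 0, 1], [-0.17, -0.95, 0, 0, 0, 0, 1], [-0.17, -0.95, 0, 0, 0, 0, 1], [-0.17, -0.95, 0, 0, 0, 0, 1], [-0.17, -0.95, 0, 0, 0, 0, 1], [-0.17, -0.95, 0, 0, 0, 0, 1], [-0.17, -0.95, 0, 0, 0, 0, 1], [-0.17, -0.95, 0, 0, 0, 0, 1]]]}}

```text
clock: 28.65
position: [0.53, -0.1014, 0.2016]
tool_rot: [3.142, 0.0, -0.088]
force: [0.3, -0.3, 0.0]
grip_width: 0.0855
finger_force: 0.0
```

Call:
{"method": "move_arm", "body": {"plan": [[[-0.17, -0.95, 0, 0, 0, 0, 1], [-0.17, -0.95, 0, 0, 0, 0, 1], [-0.17, -0.95, 0, 0, 0, 0, 1], [-0.17, -0.95, 0, 0, 0, 0, 1], [-0.17, -0.95, 0, 0, 0, 0, 1], [-0.17, -0.95, 0, 0, 0, 0, 1], [-0.17, -0.95, 0, 0, 0, 0, 1], [-0.17, -0.95, 0, 0, 0, 0, 1], [0, 0, 0, 0, 0, 0, 1], [0, 0, 0, 0, 0, 0, 1]]]}}

```text
clock: 29.65
position: [0.5163, 0.0516, 0.2016]
tool_rot: [3.141, 0.0, -0.087]
force: [-0.1, -0.5, -0.8]
grip_width: 0.0854
finger_force: 0.0
```

```bash
python3 - <<'E'
from h import *
f=grab('wrist');pickle.dump(f,open('pics/w10.pkl','wb'));print(f['tcp'],f['tool_rot'])
for c,a in pads(f): print('pad',c,a,onz(f,c,.01)[0])
g=cv2.cvtColor(f['color'],cv2.COLOR_RGB2GRAY)
p=proj(f,[[.5163,.05,.046]]);print(p)
u,v=p[0].astype(int);print(g[v,u-51:u+52:3]);print(g[v-51:v+52:3,u])
c=cv2.HoughCircles(cv2.medianBlur(g,5),cv2.HOUGH_GRADIENT,1,30,param1=100,param2=18,minRadius=24,maxRadius=38)
for q in (c[0][:8] if c is not None else []): print(q,onz(f,q[:2],.046)[0])
E
```

```text
[0.5163 0.0516 0.2016] [ 3.1413  0.0001 -0.0869]
pad [336.7112 106.8396] 187 [0.588  0.0303]
pad [290.2    139.6971] 175 [0.5585 0.0828]
[[324.0475 182.701 ]]
[190  62  69  19  21  22  19  12 156 172 173 172 170 170 173 174 171 172
 173 175 177 179 178 176 175 174 175  51  58  66  63  68  88 119 168]
[ 71  69  66  67  66  67  56  69 131 152 144 150 176 174 173 173 170 172
 177 174 164 171 166 168 169 168 167 166 154 158 103 100  98  98  98]
[324.5 184.5  29.3] [0.5144 0.0497]
[357.5 295.5  25.2] [0.3839 0.0236]
```

Call:
{"method": "move_arm", "body": {"plan": [[[-0.07, 0.1, 0, 0, 0, 0, 1], [0, 0, 1, 0, 0, 0, 1], [0, 0, 1, 0, 0, 0, 1], [0, 0, 1, 0, 0, 0, 1], [0, 0, 1, 0, 0, 0, 1], [0, 0, 1, 0, 0, 0, 1], [0, 0, 1, 0, 0, 0, 1], [0, 0, 1, 0, 0, 0, 1], [0, 0, 1, 0, 0, 0, 1], [0, 0, 0.8, 0, 0, 0, 1]]]}}

```text
clock: 30.7
position: [0.5146, 0.0488, 0.0247]
tool_rot: [3.141, 0.0, -0.089]
force: [-0.3, -0.3, 0.6]
grip_width: 0.0852
finger_force: 0.0
```

Call:
{"method": "move_arm", "body": {"plan": [[[0, 0, 0, 0, 0, 0, -1], [0, 0, 0, 0, 0, 0, -1], [0, 0, 0, 0, 0, 0, -1], [0, 0, 0, 0, 0, 0, -1], [0, 0, 0, 0, 0, 0, -1], [0, 0, 0, 0, 0, 0, -1], [0, 0, 0, 0, 0, 0, -1], [0, 0, 0, 0, 0, 0, -1], [0, 0, 0, 0, 0, 0, -1], [0, 0, 0, 0, 0, 0, -1]]], "grip_force": 40}}

```text
clock: 31.7
position: [0.5152, 0.0496, 0.0266]
tool_rot: [-3.141, -0.001, -0.088]
force: [-1.2, -2.1, 9.7]
grip_width: 0.0559
finger_force: 43.7
```

Call:
{"method": "move_arm", "body": {"plan": [[[0, 0, -1, 0, 0, 0, -1], [0, 0, -1, 0, 0, 0, -1], [0, 0, -1, 0, 0, 0, -1], [0, 0, -1, 0, 0, 0, -1], [0, 0, -1, 0, 0, 0, -1], [0, 0, -1, 0, 0, 0, -1], [0, 0, -1, 0, 0, 0, -1], [0, 0, 0, 0, 0, 0, -1], [0, 0, 0, 0, 0, 0, -1], [0, 0, 0, 0, 0, 0, -1]]]}}

```text
clock: 32.7
position: [0.5144, 0.0499, 0.165]
tool_rot: [3.141, 0.001, -0.087]
force: [0.8, 0.3, -2.9]
grip_width: 0.0563
finger_force: 44.4
```

```bash
python3 - <<'E'
from h import *
o=observe();print(o['position'],o['tool_rot']);print(go(o['position'],[.544,-.3785,.11],np.degrees(o['tool_rot'][2])))
E
```

```text
[0.5144 0.0499 0.165 ] [ 3.1414  0.0009 -0.0873]
[ 3.3425 21.2101  2.749 ]
```

Call:
{"method": "move_arm", "body": {"plan": [[[0.14, 0.93, 0, 0, 0, 0, -1], [0.14, 0.93, 0, 0, 0, 0, -1], [0.14, 0.93, 0, 0, 0, 0, -1], [0.14, 0.93, 0, 0, 0, 0, -1], [0.14, 0.93, 0, 0, 0, 0, -1], [0.14, 0.93, 0, 0, 0, 0, -1], [0.14, 0.93, 0, 0, 0, 0, -1], [0.14, 0.93, 0, 0, 0, 0, -1], [0.14, 0.93, 0, 0, 0, 0, -1], [0.14, 0.93, 0, 0, 0, 0, -1]]]}}

```text
clock: 33.7
position: [0.526, -0.1387, 0.1648]
tool_rot: [3.142, 0.001, -0.088]
force: [0.6, 0.6, -2.1]
grip_width: 0.0563
finger_force: 44.3
```

Call:
{"method": "move_arm", "body": {"plan": [[[0.14, 0.93, 0, 0, 0, 0, -1], [0.14, 0.93, 0, 0, 0, 0, -1], [0.14, 0.93, 0, 0, 0, 0, -1], [0.14, 0.93, 0, 0, 0, 0, -1], [0.14, 0.93, 0, 0, 0, 0, -1], [0.14, 0.93, 0, 0, 0, 0, -1], [0.14, 0.93, 0, 0, 0, 0, -1], [0.14, 0.93, 0, 0, 0, 0, -1], [0.14, 0.93, 0, 0, 0, 0, -1], [0.14, 0.93, 0, 0, 0, 0, -1]]]}}

```text
clock: 34.7
position: [0.5377, -0.3263, 0.1645]
tool_rot: [-3.141, 0.001, -0.088]
force: [-0.0, 0.0, -2.5]
grip_width: 0.0564
finger_force: 44.3
```

Call:
{"method": "move_arm", "body": {"plan": [[[0.27, 0.87, 0, 0, 0, 0, -1], [0.27, 0.87, 0, 0, 0, 0, -1], [0, 0.87, 0, 0, 0, 0, -1], [0, 0, 0.5, 0, 0, 0, -1], [0, 0, 0.6, 0, 0, 0, -1], [0, 0, 0.6, 0, 0, 0, -1], [0, 0, 0.6, 0, 0, 0, -1], [0, 0, 0.5, 0, 0, 0, -1], [0, 0, 0, 0, 0, 0, -1], [0, 0, 0, 0, 0, 0, -1]]]}}

```text
clock: 35.7
position: [0.5443, -0.3786, 0.1097]
tool_rot: [3.142, 0.0, -0.087]
force: [0.5, -0.6, -2.1]
grip_width: 0.0565
finger_force: 44.3
```

```bash
python3 - <<'E'
from h import *
f=grab('wrist');pickle.dump(f,open('pics/w11.pkl','wb'));print(f['tcp'],f['tool_rot'])
print(go(f['tcp'],[.544,-.3785,.031],np.degrees(f['tool_rot'][2])))
# far rim point of pocket
p=proj(f,[[.544+.033*.996,-.3785-.033*.087,.024]])[0];g=cv2.cvtColor(f['color'],cv2.COLOR_RGB2GRAY)
u,v=p.astype(int);print(p,g[v-16:v+17:2,u]);print(g[v+8,u-50:u+51:2])
E
```

```text
[ 0.5443 -0.3786  0.1097] [ 3.1415  0.0002 -0.0874]
[-0.0174 -0.0051  3.9357]
[322.7947 162.0361] [110 111 111 111  90  92  91  92  79   7  17  14  16  17  17  17  15]
[114 111 111 112 111 111 110 110 110 111 111 112 110  75  13  17  20  14
  13  16  16  17  15  17  16  16  18  16  17  15  17  17  16  14  11   7
   7  37  93  93  93  91  91  92  91  91  92  92  91  93  91]
```

Call:
{"method": "move_arm", "body": {"plan": [[[-0.03, 0, 0.6, 0, 0, 0, -1], [0, 0, 0.7, 0, 0, 0, -1], [0, 0, 0.7, 0, 0, 0, -1], [0, 0, 0.6, 0, 0, 0, -1], [0, 0, 0.5, 0, 0, 0, -1], [0, 0, 0.4, 0, 0, 0, -1], [0, 0, 0.2, 0, 0, 0, -1], [0, 0, 0.2, 0, 0, 0, -1], [0, 0, 0, 0, 0, 0, -1], [0, 0, 0, 0, 0, 0, -1]]]}}

```text
clock: 36.75
position: [0.5438, -0.3787, 0.032]
tool_rot: [3.141, -0.0, -0.087]
force: [0.4, 0.1, -3.2]
grip_width: 0.0566
finger_force: 44.3
```

Call:
{"method": "move_arm", "body": {"plan": [[[0, 0, 0, 0, 0, 0, 0.55], [0, 0, 0, 0, 0, 0, 0.55], [0, 0, 0, 0, 0, 0, 0.55], [0, 0, 0, 0, 0, 0, 0.55], [0, 0, 0, 0, 0, 0, 0.55], [0, 0, 0, 0, 0, 0, 0.55], [0, 0, -0.5, 0, 0, 0, 0.55], [0, 0, -1, 0, 0, 0, 0.55], [0, 0, -1, 0, 0, 0, 0.55], [0, 0, -1, 0, 0, 0, 0.55]]]}}

```text
clock: 37.75
position: [0.5437, -0.3787, 0.1032]
tool_rot: [3.141, -0.0, -0.088]
force: [0.6, -0.0, -0.4]
grip_width: 0.0662
finger_force: 0.0
```

Call:
{"method": "move_arm", "body": {"plan": [[[0, 0, -1, 0, 0, 0, 1], [0, 0, -1, 0, 0, 0, 1], [0, 0, -1, 0, 0, 0, 1], [0, 0, -1, 0, 0, 0, 1], [0, 0, -1, 0, 0, 0, 1], [0, 0, -1, 0, 0, 0, 1], [0, 0, 0, 0, 0, 0, 1], [0, 0, 0, 0, 0, 0, 1], [0, 0, 0, 0, 0, 0, 1], [0, 0, 0, 0, 0, 0, 1]]]}}

```text
clock: 38.75
position: [0.5435, -0.3784, 0.2211]
tool_rot: [-3.141, 0.001, -0.088]
force: [0.7, -0.1, 0.6]
grip_width: 0.0855
finger_force: 0.0
```

```bash
python3 - <<'E'
from h import *
f=grab('wrist');pickle.dump(f,open('pics/w12.pkl','wb'));print(f['tcp'],f['tool_rot'],observe()['qpos'])
cv2.imwrite('pics/w12.png',cv2.resize(f['color'][:,:,::-1],(640,400)))
E
```

```text
[ 0.5435 -0.3784  0.2211] [-3.1413  0.0009 -0.0876] [ 0.0782  0.7137  0.7481  1.5289 -0.5208  1.1072 -0.7169]
```

View pics/w12.png

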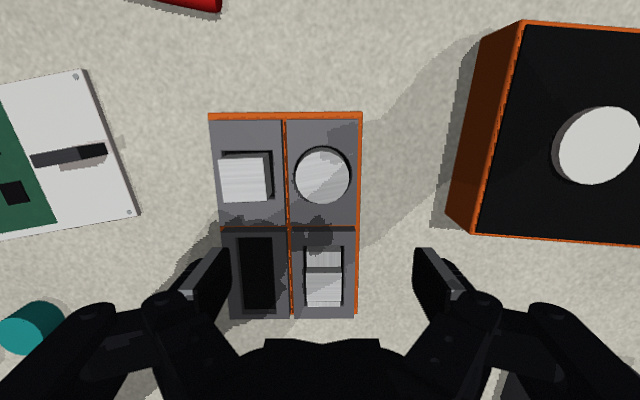

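All three blocks are in their pockets: square (246,180), round (322,177), step (323,275). Now I'll turn and look at the gantry.

Call:
{"method": "move_arm", "body": {"plan": [[[0, 0, -0.5, 0, 0, -1, 1], [0, 0, -0.5, 0, 0, -1, 1], [0, 0, -0.5, 0, 0, -1, 1], [0, 0, -0.5, 0, 0, -1, 1], [0, 0, -0.5, 0, 0, -1, 1], [0, 0, -0.5, 0, 0, -1, 1], [0, 0, -0.5, 0, 0, -1, 1], [0, 0, -0.5, 0, 0, -1, 1], [0, 0, 0, 0, 0, -1, 1], [0, 0, 0, 0, 0, -1, 1]]]}}

```text
clock: 39.8
position: [0.5436, -0.3786, 0.3016]
tool_rot: [-3.141, 0.0, 0.964]
force: [-0.0, -0.3, 0.2]
grip_width: 0.0853
finger_force: 0.0
```

Call:
{"method": "move_arm", "body": {"plan": [[[0, 0, 0, 0, 0, -0.97, 1], [0, 0, 0, 0, 0, -0.97, 1], [0, 0, 0, 0, 0, -0.97, 1], [0, 0, 0, 0, 0, -0.97, 1], [0, 0, 0, 0, 0, -0.97, 1], [0, 0, 0, 0, 0, -0.97, 1], [0, 0, 0, 0, 0, -0.97, 1], [0, 0, 0, 0, 0, 0, 1], [0, 0, 0, 0, 0, 0, 1], [0, 0, 0, 0, 0, 0, 1]]]}}

```text
clock: 40.8
position: [0.5437, -0.3786, 0.3015]
tool_rot: [-3.141, -0.0, 1.668]
force: [-0.4, 0.8, -0.1]
grip_width: 0.0853
finger_force: 0.0
```

```bash
python3 - <<'E'
from h import *
o=observe();print(o['position'],o['tool_rot'],o['qpos']);print(go(o['position'],[.555,.13,.30],np.degrees(o['tool_rot'][2])))
E
```

```text
[ 0.5437 -0.3786  0.3015] [-3.1413 -0.0001  1.6683] [ 0.3056  0.5484  0.3448  1.4185 -0.1895  1.2076  0.7685]
[25.2528  3.0385  0.0766]
```

Call:
{"method": "move_arm", "body": {"plan": [[[0.9, 0.11, 0, 0, 0, 0, 1], [0.9, 0.11, 0, 0, 0, 0, 1], [0.9, 0.11, 0, 0, 0, 0, 1], [0.9, 0.11, 0, 0, 0, 0, 1], [0.9, 0.11, 0, 0, 0, 0, 1], [0.9, 0.11, 0, 0, 0, 0, 1], [0.9, 0.11, 0, 0, 0, 0, 1], [0.9, 0.11, 0, 0, 0, 0, 1], [0.9, 0.11, 0, 0, 0, 0, 1], [0.9, 0.11, 0, 0, 0, 0, 1]]]}}

```text
clock: 41.8
position: [0.5476, -0.1955, 0.3018]
tool_rot: [3.141, -0.0, 1.671]
force: [1.1, 0.3, -0.7]
grip_width: 0.0854
finger_force: 0.0
```

Call:
{"method": "move_arm", "body": {"plan": [[[0.9, 0.11, 0, 0, 0, 0, 1], [0.9, 0.11, 0, 0, 0, 0, 1], [0.9, 0.11, 0, 0, 0, 0, 1], [0.9, 0.11, 0, 0, 0, 0, 1], [0.9, 0.11, 0, 0, 0, 0, 1], [0.9, 0.11, 0, 0, 0, 0, 1], [0.9, 0.11, 0, 0, 0, 0, 1], [0.9, 0.11, 0, 0, 0, 0, 1], [0.9, 0.11, 0, 0, 0, 0, 1], [0.9, 0.11, 0, 0, 0, 0, 1]]]}}

```text
clock: 42.8
position: [0.5512, -0.0143, 0.3019]
tool_rot: [3.141, -0.0, 1.671]
force: [0.1, 0.5, -0.0]
grip_width: 0.0855
finger_force: 0.0
```

Call:
{"method": "move_arm", "body": {"plan": [[[0.9, 0.11, 0, 0, 0, 0, 1], [0.9, 0.11, 0, 0, 0, 0, 1], [0.9, 0.11, 0, 0, 0, 0, 1], [0.9, 0.11, 0, 0, 0, 0, 1], [0.9, 0.11, 0, 0, 0, 0, 1], [0.9, 0.11, 0, 0, 0, 0, 1], [0.9, 0.11, 0, 0, 0, 0, 1], [0.9, 0.11, 0, 0, 0, 0, 1], [0, 0, 0, 0, 0, 0, 1], [0, 0, 0, 0, 0, 0, 1]]]}}

```text
clock: 43.8
position: [0.5542, 0.1295, 0.3017]
tool_rot: [3.142, 0.0, 1.672]
force: [0.7, -1.1, -0.4]
grip_width: 0.0854
finger_force: 0.0
```

```bash
python3 - <<'E'
from h import *
f=grab('wrist');pickle.dump(f,open('pics/w13.pkl','wb'));print(f['tcp'],f['tool_rot'],observe()['qpos'])
for c,a in pads(f): print('pad',c,a,onz(f,c,.01)[0])
p=proj(f,[[.552,.26,.152],[.4,.21,.08],[.697,.2,.08]]);print(p)
u=int(p[:,0].min());u1=int(p[:,0].max());v=int(p[:,1].min());
x0=max(0,u-20);x1=min(640,u1+20);y0=max(0,v-60);k=min(3,790/(x1-x0));print(x0,y0,k)
crop(f,x0,y0,x1-x0,min(190,int(590/k)),k,'pics/w13.png')
E
```

```text
[0.5542 0.1295 0.3017] [3.1416 0.0002 1.6717] [-0.4938  0.3698  0.219   1.6725 -0.0875  1.1088 -0.1502]
pad [320.837  192.9457] 92 [0.559  0.0824]
pad [336.5625 227.9   ] 80 [0.5884 0.0299]
[[333.1536  38.1564]
 [190.9025  86.2108]
 [449.573  122.9743]]
170 0 2.6421404682274248
```

View pics/w13.png

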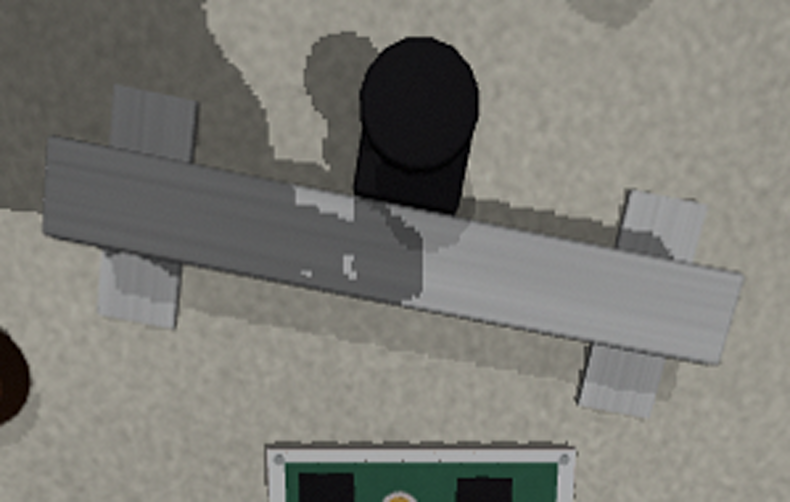

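The crop shows the knob top ellipse spanning x 361–478, y 37–170. The beam-top corners are at (47,135), (44,234), (718,364) and (742,272).

```bash
python3 - <<'E'
from h import *
f=pickle.load(open('pics/w13.pkl','rb'));k=2.6421404682274248
q=lambda *p:[(170+u/k-.3,v/k-.3) for u,v in p]
B=onz(f,q((47,135),(44,234),(718,364),(742,272)),.08);print(B,[np.linalg.norm(B[i]-B[(i+1)%4]) for i in range(4)])
c=B.mean(0);e=(B[0]+B[1]-B[2]-B[3]);a=np.arctan2(e[1],e[0])-np.pi/2;print('gantry',c,np.degrees(a))
gx=np.array([np.cos(a),np.sin(a)]);gy=np.array([-gx[1],gx[0]])
print('tip from beam',c+.045*gx)
K=onz(f,q((361,103),(478,103),(419.5,37),(419.5,170)),.152);print('knob',K,np.linalg.norm(K[0]-K[1]),np.linalg.norm(K[2]-K[3]),(K[0]+K[1])/2,(K[2]+K[3])/2)
# posts/feet: inner/outer edges at z=.006
F=onz(f,q((115,85),(100,312),(627,190),(580,400)),.006);print('feet',F,(F-c)@np.c_[gx,gy])
for cc in (c+.045*gx,(K[2]+K[3])/2):
    t=np.linspace(0,6.283,40);P=proj(f,np.c_[cc[0]+.02*np.cos(t),cc[1]+.02*np.sin(t),0*t+.152]);P=(P-[170,0])*k;print(P.min(0),P.max(0))
E
```

```text
[[0.3971 0.2459]
 [0.3949 0.2073]
 [0.6912 0.1828]
 [0.6931 0.2221]] [np.float64(0.0387166656269535), np.float64(0.29728104965925567), np.float64(0.0393555240223961), np.float64(0.2969770237596616)]
gantry [0.5441 0.2146] 85.34389569628173
tip from beam [0.5477 0.2594]
knob [[0.529  0.2572]
 [0.5671 0.2611]
 [0.546  0.278 ]
 [0.5502 0.2392]] 0.03826733840581645 0.03911227589638682 [0.548  0.2592] [0.5481 0.2586]
feet [[0.3999 0.2809]
 [0.392  0.1729]
 [0.6565 0.2595]
 [0.6502 0.153 ]] [[ 0.0544  0.1491]
 [-0.0539  0.1482]
 [ 0.054  -0.1083]
 [-0.0528 -0.1108]]
[356.7636  31.8016] [479.0991 167.9419]
[357.5927  34.7568] [479.8162 170.6392]
```

Call:
{"method": "move_arm", "body": {"plan": [[[-0.93, 0.04, 0.6, 0, 0, 0, 1], [-0.93, 0.04, 0.6, 0, 0, 0, 1], [-0.93, 0.04, 0.6, 0, 0, 0, 1], [-0.93, 0.04, 0.6, 0, 0, 0, 1], [-0.93, 0.04, 0.6, 0, 0, 0, 1], [-0.93, 0.04, 0.6, 0, 0, 0, 1], [-0.93, 0.04, 0.6, 0, 0, 0, 1], [-0.93, 0.04, 0.6, 0, 0, 0, 1], [-0.93, 0.04, 0.6, 0, 0, 0, 1], [-0.93, 0.04, 0.6, 0, 0, 0, 1]]]}}

```text
clock: 44.85
position: [0.581, -0.0568, 0.1814]
tool_rot: [3.141, 0.0, 1.67]
force: [1.1, -0.3, 0.9]
grip_width: 0.0855
finger_force: 0.0
```

Call:
{"method": "move_arm", "body": {"plan": [[[-0.93, 0.05, 0.6, 0, 0, 0, 1], [-0.93, 0.05, 0.6, 0, 0, 0, 1], [-0.93, 0.05, 0.6, 0, 0, 0, 1], [0, 0, 0.6, 0, 0, 0, 1], [0, 0, 0.6, 0, 0, 0, 1], [0, 0, 0, 0, 0, 0, 1], [0, 0, 0, 0, 0, 0, 1], [0, 0, 0, 0, 0, 0, 1], [0, 0, 0, 0, 0, 0, 1], [0, 0, 0, 0, 0, 0, 1]]]}}

```text
clock: 45.85
position: [0.59, -0.1103, 0.1221]
tool_rot: [3.141, 0.0, 1.671]
force: [-0.1, 0.2, 0.3]
grip_width: 0.0854
finger_force: 0.0
```

```bash
cat >> h.py <<'E'
def carrier(f):
    P=[onz(f,c,.01)[0] for c,a in pads(f)]
    P.sort(key=lambda p:-p[1]);F,Rr=P[0],P[-1]
    d=F-Rr;yaw=np.arctan2(d[1],d[0])-np.arctan2(24,55);ux=np.array([np.cos(yaw),np.sin(yaw)]);uy=np.array([-ux[1],ux[0]])
    C=(F+Rr)/2-.0675*ux
    return dict(n=len(P),F=F,R=Rr,dist=np.linalg.norm(d),yaw=np.degrees(yaw),C=C,fin=C-.1*ux)
E
python3 - <<'E'
from h import *
f=grab('wrist');pickle.dump(f,open('pics/w14.pkl','wb'));print(f['tcp'],f['tool_rot'])
c=carrier(f);print(c);print(go(f['tcp'],[*c['fin'],.022],np.degrees(f['tool_rot'][2])))
g=cv2.cvtColor(f['color'],cv2.COLOR_RGB2GRAY)
m=(g<75).astype(np.uint8);u,v=proj(f,[*c['fin'],.052])[0].astype(int);print(u,v,g[v,u-60:u+61:4],g[v-60:v+61:4,u])
E
```

```text
[ 0.59   -0.1103  0.1221] [3.141  0.0001 1.6711]
{'n': 1, 'F': array([0.5881, 0.0308]), 'R': array([0.5881, 0.0308]), 'dist': np.float64(0.0), 'yaw': np.float64(-23.574706201912615), 'C': array([0.5262, 0.0578]), 'fin': array([0.4346, 0.0978])}
[11.1279 -6.6915  5.0063]
60 -199 [126 124 145 143 148 144 143 143 156 150 139 144 142 137 145 142 139 146
 144 139 145 144 147 143 142 147 140 135 149 154 148] [143 146 142 142 138 141 145 145 141 145 146 144 141 139 151 142 142 148
 123 134 127 123 125 123 128 125 121 127 126 129 126]
```

Call:
{"method": "move_arm", "body": {"plan": [[[0, 0, 0.7, 0, 0, 0, 1], [0, 0, 0.7, 0, 0, 0, 1], [0, 0, 0.7, 0, 0, 0, 1], [0, 0, 0.7, 0, 0, 0, 1], [0, 0, 0.7, 0, 0, 0, 1], [0, 0, 0.6, 0, 0, 0, 1], [0, 0, 0.5, 0, 0, 0, 1], [0, 0, 0.4, 0, 0, 0, 1], [0, 0, 0, 0, 0, 0, 1], [0, 0, 0, 0, 0, 0, 1]]]}}

```text
clock: 46.9
position: [0.5899, -0.1105, 0.0219]
tool_rot: [3.141, 0.0, 1.671]
force: [-0.4, -0.3, -0.5]
grip_width: 0.0854
finger_force: 0.0
```

Call:
{"method": "move_arm", "body": {"plan": [[[0, 0, 0, 0, 0, 0, -1], [0, 0, 0, 0, 0, 0, -1], [0, 0, 0, 0, 0, 0, -1], [0, 0, 0, 0, 0, 0, -1], [0, 0, 0, 0, 0, 0, -1], [0, 0, 0, 0, 0, 0, -1], [0, 0, 0, 0, 0, 0, -1], [0, 0, 0, 0, 0, 0, -1], [0, 0, 0, 0, 0, 0, -1], [0, 0, 0, 0, 0, 0, -1]]], "grip_force": 60}}

```text
clock: 47.9
position: [0.5899, -0.1105, 0.022]
tool_rot: [3.141, 0.0, 1.671]
force: [-1.3, 0.6, 5.9]
grip_width: 0.013
finger_force: 59.6
```

```bash
python3 - <<'E'
from h import *
f=grab('wrist');pickle.dump(f,open('pics/w15.pkl','wb'));print(f['tcp'],f['tool_rot'],observe()['force'])
h=cv2.cvtColor(f['color'],cv2.COLOR_RGB2HSV)
m=cv2.inRange(h,(10,60,70),(35,255,255));n,l,st,c=cv2.connectedComponentsWithStats(m)
for i in range(1,n):
    if st[i,4]>20: print(st[i],c[i],onz(f,c[i],.01)[0])
E
```

```text
[ 0.5899 -0.1105  0.022 ] [3.1413 0.0001 1.6709] [-1.5168  0.7482  6.2104]
[  0 391  22   9 156] [  8.9231 395.0513] [ 0.4045 -0.233 ]
```

Call:
{"method": "move_arm", "body": {"plan": [[[0.13, -0.29, 0, 0, 0, 0.17, -1], [0.13, -0.29, 0, 0, 0, 0.17, -1], [0.13, -0.29, 0, 0, 0, 0.17, -1], [0.13, -0.29, 0, 0, 0, 0.17, -1], [0.13, -0.29, 0, 0, 0, 0.17, -1], [0.13, -0.29, 0, 0, 0, 0.17, -1], [0.13, -0.29, 0, 0, 0, 0.17, -1], [0.13, -0.29, 0, 0, 0, 0.17, -1], [0.13, -0.29, 0, 0, 0, 0.18, -1], [0.13, -0.29, 0, 0, 0, 0.18, -1]]]}}

```text
clock: 48.95
position: [0.5311, -0.0856, 0.0219]
tool_rot: [3.141, 0.0, 1.489]
force: [4.1, -2.8, 5.7]
grip_width: 0.0127
finger_force: 59.6
```

Call:
{"method": "move_arm", "body": {"plan": [[[0, 0, 0, 0, 0, 0, -1], [0, 0, 0, 0, 0, 0, -1], [0, 0, 0, 0, 0, 0, -0.2], [0, 0, 0, 0, 0, 0, -0.2], [0, 0, 0, 0, 0, 0, -0.2], [0, 0, 0, 0, 0, 0, -0.2], [0, 0, -0.5, 0, 0, 0, -0.2], [0, 0, -1, 0, 0, 0, -0.2], [0, 0, -1, 0, 0, 0, 1], [0, 0, -1, 0, 0, 0, 1]]]}}

```text
clock: 49.95
position: [0.5312, -0.0857, 0.0931]
tool_rot: [3.142, 0.0, 1.49]
force: [0.7, -0.7, -0.1]
grip_width: 0.0622
finger_force: 0.0
```

Call:
{"method": "move_arm", "body": {"plan": [[[0.5, 0, -1, 0, 0, 0, 1], [0.5, 0, -1, 0, 0, 0, 1], [0.5, 0, -1, 0, 0, 0, 1], [0.5, 0, -1, 0, 0, 0, 1], [0.5, 0, -1, 0, 0, 0, 1], [0.5, 0, -1, 0, 0, 0, 1], [0.5, 0, 0, 0, 0, 0, 1], [0.5, 0, 0, 0, 0, 0, 1], [0, 0, 0, 0, 0, 0, 1], [0, 0, 0, 0, 0, 0, 1]]]}}

```text
clock: 50.95
position: [0.5374, -0.0061, 0.2111]
tool_rot: [-3.14, 0.0, 1.491]
force: [1.4, -0.7, -0.5]
grip_width: 0.0855
finger_force: 0.0
```

```bash
python3 - <<'E'
from h import *
f=grab('wrist');pickle.dump(f,open('pics/w16.pkl','wb'));print(f['tcp'],f['tool_rot'])
for c,a in pads(f): print(c,a)
print(carrier(f))
E
```

```text
[ 0.5374 -0.0061  0.2111] [-3.1405  0.0005  1.4908]
[310.4505  63.9703] 202
[332.8563 119.0402] 174
{'n': 2, 'F': array([0.5357, 0.1107]), 'R': array([0.5551, 0.0537]), 'dist': np.float64(0.06021093857445597), 'yaw': np.float64(85.20900243704365), 'C': array([0.5397, 0.015 ]), 'fin': array([ 0.5314, -0.0847])}
```

Call:
{"method": "move_arm", "body": {"plan": [[[-0.5, 0, 0, 0, 0, 0, 1], [-0.5, 0, 0, 0, 0, 0, 1], [-0.5, 0, 1, 0, 0, 0, 1], [-0.5, 0, 1, 0, 0, 0, 1], [-0.5, 0, 1, 0, 0, 0, 1], [-0.5, 0, 1, 0, 0, 0, 1], [-0.5, 0, 1, 0, 0, 0, 1], [-0.5, 0, 1, 0, 0, 0, 1], [0, 0, 0, 0, 0, 0, 1], [0, 0, 0, 0, 0, 0, 1]]]}}

```text
clock: 52.0
position: [0.5312, -0.0864, 0.092]
tool_rot: [-3.141, 0.0, 1.489]
force: [0.2, 0.2, -0.4]
grip_width: 0.0853
finger_force: 0.0
```

Call:
{"method": "move_arm", "body": {"plan": [[[0, 0, 1, 0, 0, 0, 1], [0, 0, 1, 0, 0, 0, 1], [0, 0, 0.8, 0, 0, 0, 1], [0, 0, 0.7, 0, 0, 0, 1], [0, 0, 0, 0, 0, 0, 1], [0, 0, 0, 0, 0, 0, -1], [0, 0, 0, 0, 0, 0, -1], [0, 0, 0, 0, 0, 0, -1], [0, 0, 0, 0, 0, 0, -1], [0, 0, 0, 0, 0, 0, -1]]], "grip_force": 60}}

```text
clock: 53.0
position: [0.5315, -0.0856, 0.0221]
tool_rot: [3.141, -0.0, 1.491]
force: [-8.6, 1.7, 35.3]
grip_width: 0.013
finger_force: 58.3
```

Call:
{"method": "move_arm", "body": {"plan": [[[0, 0, 0, 0, 0, 0, -1], [0, 0, 0, 0, 0, 0, -1], [0, 0, 0, 0, 0, 0, -1], [0, 0, 0, 0, 0, 0, -1], [0, 0, 0, 0, 0, 0, -1], [0, 0, 0, 0, 0, 0, -1], [0, 0, 0, 0, 0, 0, -1], [0, 0, 0, 0, 0, 0, -1], [0, 0, 0, 0, 0, 0, -1], [0, 0, 0, 0, 0, 0, -1]]]}}

```text
clock: 54.0
position: [0.5314, -0.0857, 0.0221]
tool_rot: [3.141, -0.0, 1.491]
force: [-1.6, 0.6, 8.0]
grip_width: 0.0131
finger_force: 59.5
```

```bash
python3 - <<'E'
from h import *
o=observe();print(o['position'],o['tool_rot']);print(go(o['position'],[.5435,.0630,.022],np.degrees(o['tool_rot'][2])))
E
```

```text
[ 0.5314 -0.0857  0.0221] [ 3.1413 -0.0001  1.4907]
[7.4571 0.0059 0.0065]
```

Call:
{"method": "move_arm", "body": {"plan": [[[0.2, 0, 0, 0, 0, 0, -1], [0.4, 0, 0, 0, 0, 0, -1], [0.5, 0, 0, 0, 0, 0, -1], [0.5, 0, 0, 0, 0, 0, -1], [0.5, 0, 0, 0, 0, 0, -1], [0.5, 0, 0, 0, 0, 0, -1], [0.5, 0, 0, 0, 0, 0, -1], [0.5, 0, 0, 0, 0, 0, -1], [0.5, 0, 0, 0, 0, 0, -1], [0.5, 0, 0, 0, 0, 0, -1]]]}}

```text
clock: 55.0
position: [0.5391, 0.0055, 0.0221]
tool_rot: [3.141, 0.001, 1.49]
force: [-0.9, -5.9, 5.9]
grip_width: 0.0133
finger_force: 59.1
```

Call:
{"method": "move_arm", "body": {"plan": [[[0.5, 0, 0, 0, 0, 0, -1], [0.5, 0, 0, 0, 0, 0, -1], [0.5, 0, 0, 0, 0, 0, -1], [0.5, 0, 0, 0, 0, 0, -1], [0.5, 0, 0, 0, 0, 0, -1], [0.26, 0, 0, 0, 0, 0, -1], [0.1, 0, 0, 0, 0, 0, -1], [0, 0, 0, 0, 0, 0, -1], [0, 0, 0, 0, 0, 0, -1], [0, 0, 0, 0, 0, 0, -1]]]}}

```text
clock: 56.0
position: [0.5437, 0.0629, 0.0222]
tool_rot: [3.141, -0.0, 1.49]
force: [0.1, -2.1, 5.8]
grip_width: 0.0135
finger_force: 59.3
```

```bash
python3 - <<'E'
from h import *
o=observe();print(o['position'],o['tool_rot'],o['force']);print(go(o['position'],[.5435,.0630,.022],np.degrees(o['tool_rot'][2])))
E
```

```text
[0.5437 0.0629 0.0222] [ 3.1407 -0.      1.4904] [ 0.0711 -2.1094  5.8184]
[ 0.0048 -0.0115  0.0075]
```

Call:
{"method": "move_arm", "body": {"plan": [[[0, 0, 0, 0, 0, 0, -0.2], [0, 0, 0, 0, 0, 0, -0.2], [0, 0, 0, 0, 0, 0, -0.2], [0, 0, 0, 0, 0, 0, -0.2], [0, 0, 0, 0, 0, 0, -0.2], [0, 0, -0.5, 0, 0, 0, -0.2], [0, 0, -1, 0, 0, 0, -0.2], [0, 0, -1, 0, 0, 0, -0.2], [0, 0, -1, 0, 0, 0, -0.2], [0, 0, -1, 0, 0, 0, -0.2]]]}}

```text
clock: 57.0
position: [0.5432, 0.063, 0.1132]
tool_rot: [3.141, -0.0, 1.491]
force: [0.3, 0.4, -0.1]
grip_width: 0.034
finger_force: 0.0
```

Call:
{"method": "move_arm", "body": {"plan": [[[0, 0, -1, 0, 0, 0, -1], [0, 0, -1, 0, 0, 0, -1], [0, 0, -1, 0, 0, 0, -1], [0, 0, -1, 0, 0, 0, -1], [0, 0, -1, 0, 0, 0, -1], [0, 0, -1, 0, 0, 0, -1], [0.5, 0, 0, 0, 0, 0, -1], [0.5, 0, 0, 0, 0, 0, -1], [0.5, 0, 0, 0, 0, 0, -1], [0, 0, 0, 0, 0, 0, -1]]]}}

```text
clock: 58.0
position: [0.5454, 0.0949, 0.231]
tool_rot: [-3.14, 0.0, 1.493]
force: [0.3, 0.2, 0.3]
grip_width: 0.0001
finger_force: 0.0
```

```bash
python3 - <<'E'
from h import *
f=grab('wrist');pickle.dump(f,open('pics/w17.pkl','wb'));print(f['tcp'],f['tool_rot'])
s=grab('scene');d=grab('side');pickle.dump((s,d),open('pics/sd17.pkl','wb'))
for n,g in (('w',f),('s',s),('d',d)):
    h=cv2.cvtColor(g['color'],cv2.COLOR_RGB2HSV);m=cv2.inRange(h,(12,70,70),(32,255,255))
    k,l,st,c=cv2.connectedComponentsWithStats(m)
    for i in range(1,k):
        P=onz(g,c[i],.01)[0]
        if st[i,4]>3 and np.linalg.norm(P-[.548,.24])<.1: print(n,c[i],st[i,4],P)
print(proj(s,[[.548,.2593,.01],[.548,.2593,.025]]),proj(d,[.548,.2593,.01]))
print(go(f['tcp'],[.548,.2593,.17],np.degrees(f['tool_rot'][2])))
E
```

```text
[0.5454 0.0949 0.231 ] [-3.1404  0.      1.493 ]
s [407.5294 249.9412] 17 [0.5506 0.2574]
d [294.     186.2857] 14 [0.5677 0.2054]
[[408.5305 249.4868]
 [409.5972 245.5305]] [[283.4837 179.4899]]
[ 8.2066 -0.5075  3.0485]
```

Call:
{"method": "move_arm", "body": {"plan": [[[0.91, -0.06, 0, 0, 0, 0, -1], [0.91, -0.06, 0, 0, 0, 0, -1], [0.91, -0.06, 0, 0, 0, 0, -1], [0.91, -0.06, 0, 0, 0, 0, -1], [0.91, -0.06, 0, 0, 0, 0, -1], [0.91, -0.06, 0, 0, 0, 0, -1], [0.91, -0.05, 0, 0, 0, 0, -1], [0.91, -0.05, 0, 0, 0, 0, -1], [0.91, -0.05, 0, 0, 0, 0, -1], [0, 0, 0, 0, 0, 0, -1]]]}}

```text
clock: 59.15
position: [0.5482, 0.2605, 0.2313]
tool_rot: [-3.141, -0.001, 1.494]
force: [-0.2, 0.5, 0.2]
grip_width: -0.0002
finger_force: 0.0
```

Call:
{"method": "move_arm", "body": {"plan": [[[0, 0, 0.7, 0, 0, 0, -1], [0, 0, 0.7, 0, 0, 0, -1], [0, 0, 0.7, 0, 0, 0, -1], [0, 0, 0.7, 0, 0, 0, -1], [0, 0, 0.6, 0, 0, 0, -1], [0, 0, 0.2, 0, 0, 0, -1], [0, 0, 0, 0, 0, 0, -1], [0, 0, 0, 0, 0, 0, -1], [0, 0, 0, 0, 0, 0, -1], [0, 0, 0, 0, 0, 0, -1]]]}}

```text
clock: 60.15
position: [0.5488, 0.2572, 0.1602]
tool_rot: [3.141, -0.0, 1.491]
force: [-0.8, -0.6, 0.0]
grip_width: -0.0001
finger_force: 0.0
```

```bash
python3 - <<'E'
from h import *
o=observe();print(o['position'],o['tool_rot'],o['force']);print(go(o['position'],[.548,.2593,.137],np.degrees(o['tool_rot'][2])))
E
```

```text
[0.5488 0.2572 0.1602] [ 3.141  -0.0005  1.4907] [-0.8025 -0.6412  0.0001]
[ 0.101  -0.0496  1.16  ]
```

Call:
{"method": "move_arm", "body": {"plan": [[[0.1, -0.05, 0.15, 0, 0, 0, -1], [0, 0, 0.15, 0, 0, 0, -1], [0, 0, 0.15, 0, 0, 0, -1], [0, 0, 0.15, 0, 0, 0, -1], [0, 0, 0.15, 0, 0, 0, -1], [0, 0, 0.15, 0, 0, 0, -1], [0, 0, 0.1, 0, 0, 0, -1], [0, 0, 0.05, 0, 0, 0, -1], [0, 0, 0, 0, 0, 0, -1], [0, 0, 0, 0, 0, 0, -1]]]}}

```text
clock: 61.15
position: [0.5478, 0.2593, 0.1388]
tool_rot: [-3.142, -0.0, 1.491]
force: [-2.6, 2.3, 4.6]
grip_width: -0.0001
finger_force: 2.2
```

Call:
{"method": "move_arm", "body": {"plan": [[[0, 0, 0.05, 0, 0, 0, -1], [0, 0, 0, 0, 0, 0, -1], [0, 0, 0.05, 0, 0, 0, -1], [0, 0, 0, 0, 0, 0, -1], [0, 0, 0.02, 0, 0, 0, -1], [0, 0, 0, 0, 0, 0, -1], [0, 0, 0, 0, 0, 0, -1], [0, 0, 0, 0, 0, 0, -1], [0, 0, 0, 0, 0, 0, -1], [0, 0, 0, 0, 0, 0, -1]]]}}

```text
clock: 62.15
position: [0.5478, 0.2592, 0.1363]
tool_rot: [3.142, -0.0, 1.491]
force: [-2.0, 3.8, 5.6]
grip_width: -0.0003
finger_force: 2.5
```

Call:
{"method": "move_arm", "body": {"plan": [[[0, 0, 0.03, 0, 0, 0, -1], [0, 0, 0, 0, 0, 0, -1], [0, 0, 0, 0, 0, 0, -1], [0, 0, 0, 0, 0, 0, -1], [0, 0, 0, 0, 0, 0, -1], [0, 0, 0, 0, 0, 0, -1], [0, 0, 0, 0, 0, 0, -1], [0, 0, 0, 0, 0, 0, -1], [0, 0, 0, 0, 0, 0, -1], [0, 0, 0, 0, 0, 0, -1]]]}}

```text
clock: 63.15
position: [0.5479, 0.2592, 0.1359]
tool_rot: [3.141, -0.0, 1.491]
force: [-2.6, 2.9, 7.3]
grip_width: 0.0003
finger_force: 3.8
```

Call:
{"method": "move_arm", "body": {"plan": [[[0, 0, 0.05, 0, 0, 0, -1], [0, 0, 0, 0, 0, 0, -1], [0, 0, 0, 0, 0, 0, -1], [0, 0, 0, 0, 0, 0, -1], [0, 0, 0, 0, 0, 0, -1], [0, 0, 0, 0, 0, 0, -1], [0, 0, 0, 0, 0, 0, -1], [0, 0, 0, 0, 0, 0, -1], [0, 0, 0, 0, 0, 0, -1], [0, 0, 0, 0, 0, 0, -1]]]}}

```text
clock: 64.15
position: [0.5479, 0.2592, 0.1353]
tool_rot: [3.141, -0.0, 1.491]
force: [-5.6, 2.6, 13.8]
grip_width: -0.0
finger_force: 7.3
```

Call:
{"method": "move_arm", "body": {"plan": [[[0, 0, 0.02, 0, 0, 0, -1], [0, 0, 0, 0, 0, 0, -1], [0, 0, 0, 0, 0, 0, -1], [0, 0, 0, 0, 0, 0, -1], [0, 0, 0, 0, 0, 0, -1], [0, 0, 0, 0, 0, 0, -1], [0, 0, 0, 0, 0, 0, -1], [0, 0, 0, 0, 0, 0, -1], [0, 0, 0, 0, 0, 0, -1], [0, 0, 0, 0, 0, 0, -1]]]}}

```text
clock: 65.15
position: [0.548, 0.2592, 0.1351]
tool_rot: [3.141, -0.001, 1.491]
force: [-6.3, 1.8, 17.9]
grip_width: -0.0
finger_force: 8.7
```

Call:
{"method": "move_arm", "body": {"plan": [[[0, 0, 0, 0, 0, 0, -1], [0, 0, 0, 0, 0, 0, -1], [0, 0, 0, 0, 0, 0, -1], [0, 0, 0, 0, 0, 0, -1], [0, 0, -0.3, 0, 0, 0, -1], [0, 0, -0.6, 0, 0, 0, -1], [0, 0, -0.8, 0, 0, 0, -1], [0, 0, -0.8, 0, 0, 0, -1], [0, 0, -0.8, 0, 0, 0, -1], [0, 0, -0.8, 0, 0, 0, -1]]]}}

```text
clock: 66.15
position: [0.5479, 0.2584, 0.2173]
tool_rot: [3.142, 0.001, 1.49]
force: [-0.2, 0.4, 0.1]
grip_width: -0.0001
finger_force: 0.0
```

```bash
python3 - <<'E'
from h import *
s=grab('scene');d=grab('side')
for n,g in (('s',s),('d',d)):
    h=cv2.cvtColor(g['color'],cv2.COLOR_RGB2HSV);m=cv2.inRange(h,(12,70,70),(32,255,255))
    k,l,st,c=cv2.connectedComponentsWithStats(m)
    for i in range(1,k):
        P=onz(g,c[i],.01)[0]
        if st[i,4]>3 and np.linalg.norm(P-[.548,.24])<.1: print(n,c[i],st[i,4],P)
o=observe();print(o['position'],o['tool_rot'],o['force']);print(go(o['position'],[.5435,.063,.232],np.degrees(o['tool_rot'][2])))
E
```

```text
s [407.5455 249.9091] 22 [0.5504 0.2574]
d [293.9333 186.4   ] 15 [0.5672 0.2049]
[0.5487 0.2588 0.2185] [ 3.1391 -0.001   1.49  ] [ 0.3376 -0.67    0.0916]
[-9.7797  0.5292 -0.6764]
```

Call:
{"method": "move_arm", "body": {"plan": [[[-0.97, 0.05, -0.1, 0, 0, 0, -0.2], [-0.97, 0.05, -0.1, 0, 0, 0, -0.2], [-0.97, 0.05, -0.1, 0, 0, 0, -0.2], [-0.98, 0.05, -0.1, 0, 0, 0, -0.2], [-0.98, 0.05, -0.1, 0, 0, 0, -0.2], [-0.98, 0.05, -0.1, 0, 0, 0, -0.2], [-0.98, 0.06, 0, 0, 0, 0, -0.2], [-0.98, 0.06, 0, 0, 0, 0, -0.2], [-0.98, 0.06, 0, 0, 0, 0, -0.2], [-0.98, 0.05, 0, 0, 0, 0, -0.2]]]}}

```text
clock: 67.25
position: [0.5424, 0.0614, 0.2284]
tool_rot: [-3.142, 0.0, 1.49]
force: [-0.6, -0.0, -0.2]
grip_width: 0.0343
finger_force: 0.0
```

Call:
{"method": "move_arm", "body": {"plan": [[[0, 0, 0.7, 0, 0, 0, 0.2], [0, 0, 0.9, 0, 0, 0, 0.2], [0, 0, 0.9, 0, 0, 0, 0.2], [0, 0, 0.9, 0, 0, 0, 0.2], [0, 0, 0.9, 0, 0, 0, 0.2], [0, 0, 0.7, 0, 0, 0, 0.2], [0, 0, 0, 0, 0, 0, 0.2], [0, 0, 0, 0, 0, 0, 0.2], [0, 0, 0, 0, 0, 0, 0.2], [0, 0, 0, 0, 0, 0, 0.2]]]}}

```text
clock: 68.25
position: [0.5431, 0.0635, 0.129]
tool_rot: [3.141, -0.0, 1.491]
force: [0.2, -0.5, 0.4]
grip_width: 0.0513
finger_force: 0.0
```

```bash
python3 - <<'E'
from h import *
f=grab('wrist');pickle.dump(f,open('pics/w18.pkl','wb'))
o=observe();print(o['position'],o['tool_rot'],o['force']);print(go(o['position'],[.5437,.0629,.022],np.degrees(o['tool_rot'][2])))
# fin check
g=cv2.cvtColor(f['color'],cv2.COLOR_RGB2GRAY);u,v=proj(f,[.5437,.0629,.052])[0].astype(int);print(u,v,g[v,u-60:u+61:4]);print(g[v-80:v+81:5,u])
E
```

```text
[0.543  0.0636 0.1289] [ 3.1407 -0.0004  1.4907] [-0.8836  0.3211  0.6186]
[-0.0321  0.0366  5.3465]
321 208 [178 177 177 178 178 178 179 177 178 177 180 112 112  37  48  46  47  48
 161 178 178 179 178 178 178 178 179 179 178 179 177]
[113 113 112 113 112 112 112 114  16  17  28  29  29  31  47  47  46  48
  47  47  47  48 148 142 134 139 143 139 138 148 137 133 139]
```

```bash
python3 - <<'E'
from h import *
for n,fin in (('w14',(.590,-.1105)),('w18',(.5437,.0629))):
    f=pickle.load(open(f'pics/{n}.pkl','rb'));g=cv2.cvtColor(f['color'],cv2.COLOR_RGB2GRAY)
    yaw=f['tool_rot'][2];ux=np.array([np.cos(yaw),np.sin(yaw)])
    for off in (-.004,.0,.004):
        L=np.linspace(-.040,.035,76);P=np.array([[*(np.array(fin)+l*ux+off*np.array([-ux[1],ux[0]])),.052] for l in L])
        uv=proj(f,P).astype(np.float32);val=cv2.remap(g,uv[:,0].reshape(1,-1),uv[:,1].reshape(1,-1),cv2.INTER_LINEAR)[0]
        print(n,off,'rear',val[8:24],'front',val[58:74])
E
```

```text
w14 -0.004 rear [133 129 125 125 124 127 131 150  89  48  45  43  46  45  45  45] front [ 44  44  46  44  45  43  45  33  16  14  13  15  14  13   8 131]
w14 0.0 rear [132 134 135 137 135 147 152 146  84  47  43  44  44  43  44  45] front [45 43 43 45 45 46 28 24 13 13 13 14 13 16  9 84]
w14 0.004 rear [131 134 137 139 138 134 131 132  85  46  44  44  44  44  43  43] front [43 44 43 42 43 44 39 22 15 14 15 14 14 13  9 83]
w18 -0.004 rear [138 137 140 141 141 140 138 140 115  55  48  49  49  50  49  49] front [29 29 29 27 29 29 28 27 20 16 16 17 15 15 12 66]
w18 0.0 rear [133 133 136 140 143 142 142 143 117  55  46  47  48  48  47  47] front [29 29 28 28 29 28 29 28 19 17 17 15 15 16 13 65]
w18 0.004 rear [132 133 132 133 136 138 139 139 113  54  46  48  48  48  48  47] front [29 27 28 28 27 28 30 28 19 16 15 15 15 15 11 66]
```

Call:
{"method": "move_arm", "body": {"plan": [[[-0.03, 0.03, 0.8, 0, 0, 0, 0.2], [0, 0, 0.9, 0, 0, 0, 0.2], [0, 0, 0.9, 0, 0, 0, 0.2], [0, 0, 0.9, 0, 0, 0, 0.2], [0, 0, 0.8, 0, 0, 0, 0.2], [0, 0, 0.6, 0, 0, 0, 0.2], [0, 0, 0.44, 0, 0, 0, 0.2], [0, 0, 0, 0, 0, 0, 0.2], [0, 0, 0, 0, 0, 0, 0.2], [0, 0, 0, 0, 0, 0, -1]]]}}

```text
clock: 69.3
position: [0.5437, 0.0629, 0.0222]
tool_rot: [3.141, -0.0, 1.491]
force: [0.3, 0.1, 0.6]
grip_width: 0.0379
finger_force: 0.0
```

Call:
{"method": "move_arm", "body": {"plan": [[[0, 0, 0, 0, 0, 0, -1], [0, 0, 0, 0, 0, 0, -1], [0, 0, 0, 0, 0, 0, -1], [0, 0, 0, 0, 0, 0, -1], [0, 0, 0, 0, 0, 0, -1], [0, 0, 0, 0, 0, 0, -1], [0, 0, 0, 0, 0, 0, -1], [0, 0, 0, 0, 0, 0, -1], [0, 0, 0, 0, 0, 0, -1], [0, 0, 0, 0, 0, 0, -1]]], "grip_force": 60}}

```text
clock: 70.3
position: [0.5436, 0.063, 0.0221]
tool_rot: [3.141, -0.0, 1.491]
force: [-1.7, -0.3, 7.2]
grip_width: 0.0131
finger_force: 59.5
```

```bash
python3 - <<'E'
from h import *
o=observe();print(o['position'],o['tool_rot'],o['force'])
t=np.array([.5437,.0629])+[-.0193,.0568]
print(t,go(o['position'],[*t,.022],np.degrees(o['tool_rot'][2])))
E
```

```text
[0.5436 0.063  0.0221] [ 3.1408 -0.0004  1.4907] [-1.6756 -0.2543  7.2   ]
[0.5244 0.1197] [ 2.7495 -1.1838  0.0051]
```

Call:
{"method": "move_arm", "body": {"plan": [[[0.15, -0.06, 0, 0, 0, 0, -1], [0.3, -0.13, 0, 0, 0, 0, -1], [0.4, -0.17, 0, 0, 0, 0, -1], [0.4, -0.17, 0, 0, 0, 0, -1], [0.4, -0.17, 0, 0, 0, 0, -1], [0.4, -0.17, 0, 0, 0, 0, -1], [0.4, -0.17, 0, 0, 0, 0, -1], [0.2, -0.1, 0, 0, 0, 0, -1], [0.1, -0.05, 0, 0, 0, 0, -1], [0, 0, 0, 0, 0, 0, -1]]]}}

```text
clock: 71.3
position: [0.5245, 0.1197, 0.0221]
tool_rot: [3.14, -0.0, 1.49]
force: [-0.2, -0.5, 6.4]
grip_width: 0.0132
finger_force: 59.3
```

Call:
{"method": "move_arm", "body": {"plan": [[[0, 0, 0, 0, 0, 0, -1], [0, 0, 0, 0, 0, 0, -1], [0, 0, 0, 0, 0, 0, -1], [0, 0, 0, 0, 0, 0, -1], [0, 0, 0, 0, 0, 0, -1], [0, 0, 0, 0, 0, 0, -1], [0, 0, 0, 0, 0, 0, -1], [0, 0, 0, 0, 0, 0, -1], [0, 0, 0, 0, 0, 0, -1], [0, 0, 0, 0, 0, 0, -1]]]}}

```text
clock: 72.3
position: [0.5245, 0.1197, 0.0221]
tool_rot: [3.14, -0.0, 1.49]
force: [0.3, -0.4, 6.5]
grip_width: 0.0133
finger_force: 59.3
```

Spot on. Next I'll release the fin, lift and go to the knob.

Call:
{"method": "move_arm", "body": {"plan": [[[0, 0, 0, 0, 0, 0, -0.2], [0, 0, 0, 0, 0, 0, -0.2], [0, 0, 0, 0, 0, 0, -0.2], [0, 0, 0, 0, 0, 0, -0.2], [0, 0, 0, 0, 0, 0, -0.2], [0, 0, -0.5, 0, 0, 0, -0.2], [0, 0, -1, 0, 0, 0, -0.2], [0, 0, -1, 0, 0, 0, -0.2], [0, 0, -1, 0, 0, 0, -0.2], [0, 0, -1, 0, 0, 0, -0.2]]]}}

```text
clock: 73.3
position: [0.5239, 0.1195, 0.113]
tool_rot: [3.141, -0.0, 1.49]
force: [0.1, 0.0, 0.2]
grip_width: 0.034
finger_force: 0.0
```

Call:
{"method": "move_arm", "body": {"plan": [[[0, 0, -1, 0, 0, 0, -1], [0, 0, -1, 0, 0, 0, -1], [0, 0, -1, 0, 0, 0, -1], [0, 0, -1, 0, 0, 0, -1], [0, 0, -1, 0, 0, 0, -1], [0, 0, -1, 0, 0, 0, -1], [0, 0, 0, 0, 0, 0, -1], [0, 0, 0, 0, 0, 0, -1], [0, 0, 0, 0, 0, 0, -1], [0, 0, 0, 0, 0, 0, -1]]]}}

```text
clock: 74.3
position: [0.5236, 0.1195, 0.2309]
tool_rot: [-3.141, 0.001, 1.491]
force: [-0.1, 0.7, 0.0]
grip_width: 0.0
finger_force: 0.0
```

```bash
python3 - <<'E'
from h import *
s=grab('scene')
h=cv2.cvtColor(s['color'],cv2.COLOR_RGB2HSV);m=cv2.inRange(h,(12,70,70),(32,255,255))
k,l,st,c=cv2.connectedComponentsWithStats(m)
for i in range(1,k):
    P=onz(s,c[i],.01)[0]
    if st[i,4]>3 and np.linalg.norm(P-[.548,.26])<.1: print(c[i],st[i,4],P)
o=observe();print(o['position'],o['tool_rot'],o['force']);print(go(o['position'],[.548,.2593,.159],np.degrees(o['tool_rot'][2])))
E
```

```text
[407.4118 249.8824] 17 [0.5505 0.257 ]
[431.9697 251.5758] 33 [0.5295 0.3152]
[0.5237 0.1195 0.231 ] [-3.1407  0.0005  1.4906] [-0.163  -0.9106  0.218 ]
[7.0645 0.6517 3.5987]
```

Call:
{"method": "move_arm", "body": {"plan": [[[0.8, 0.07, 0, 0, 0, 0, -1], [0.8, 0.07, 0, 0, 0, 0, -1], [0.8, 0.07, 0, 0, 0, 0, -1], [0.8, 0.07, 0, 0, 0, 0, -1], [0.8, 0.07, 0, 0, 0, 0, -1], [0.8, 0.07, 0, 0, 0, 0, -1], [0.8, 0.08, 0, 0, 0, 0, -1], [0.8, 0.08, 0, 0, 0, 0, -1], [0.66, 0.07, 0, 0, 0, 0, -1], [0, 0, 0, 0, 0, 0, -1]]]}}

```text
clock: 75.35
position: [0.5482, 0.2614, 0.2312]
tool_rot: [-3.141, -0.0, 1.493]
force: [-0.5, -0.6, -0.8]
grip_width: 0.0002
finger_force: 0.0
```

Call:
{"method": "move_arm", "body": {"plan": [[[0, 0, 0.7, 0, 0, 0, -1], [0, 0, 0.7, 0, 0, 0, -1], [0, 0, 0.7, 0, 0, 0, -1], [0, 0, 0.7, 0, 0, 0, -1], [0, 0, 0.6, 0, 0, 0, -1], [0, 0, 0.2, 0, 0, 0, -1], [0, 0, 0, 0, 0, 0, -1], [0, 0, 0, 0, 0, 0, -1], [0, 0, 0, 0, 0, 0, -1], [0, 0, 0, 0, 0, 0, -1]]]}}

```text
clock: 76.35
position: [0.5484, 0.2594, 0.16]
tool_rot: [3.141, -0.0, 1.491]
force: [-0.1, 0.2, -0.2]
grip_width: -0.0004
finger_force: 0.0
```

```bash
python3 - <<'E'
from h import *
o=observe();print(o['position'],o['tool_rot'],o['force']);print(go(o['position'],[.548,.2593,.1353],np.degrees(o['tool_rot'][2])))
E
```

```text
[0.5484 0.2594 0.16  ] [ 3.141  -0.0005  1.4907] [-0.1168  0.197  -0.1501]
[-0.0085 -0.0206  1.2328]
```

Call:
{"method": "move_arm", "body": {"plan": [[[0, -0.02, 0.15, 0, 0, 0, -1], [0, 0, 0.15, 0, 0, 0, -1], [0, 0, 0.15, 0, 0, 0, -1], [0, 0, 0.15, 0, 0, 0, -1], [0, 0, 0.15, 0, 0, 0, -1], [0, 0, 0.15, 0, 0, 0, -1], [0, 0, 0.15, 0, 0, 0, -1], [0, 0, 0.12, 0, 0, 0, -1], [0, 0, 0.03, 0, 0, 0, -1], [0, 0, 0, 0, 0, 0, -1]]]}}

```text
clock: 77.35
position: [0.5479, 0.2594, 0.1357]
tool_rot: [3.142, -0.0, 1.491]
force: [-3.1, -0.1, 10.2]
grip_width: 0.0
finger_force: 4.8
```

Call:
{"method": "move_arm", "body": {"plan": [[[0, 0, 0.05, 0, 0, 0, -1], [0, 0, 0, 0, 0, 0, -1], [0, 0, 0, 0, 0, 0, -1], [0, 0, 0, 0, 0, 0, -1], [0, 0, 0, 0, 0, 0, -1], [0, 0, 0, 0, 0, 0, -1], [0, 0, 0, 0, 0, 0, -1], [0, 0, 0, 0, 0, 0, -1], [0, 0, 0, 0, 0, 0, -1], [0, 0, 0, 0, 0, 0, -1]]]}}

```text
clock: 78.35
position: [0.5479, 0.2595, 0.1352]
tool_rot: [3.141, -0.001, 1.491]
force: [-5.5, -1.4, 16.3]
grip_width: -0.0001
finger_force: 8.2
```

Call:
{"method": "move_arm", "body": {"plan": [[[0, 0, 0.01, 0, 0, 0, -1], [0, 0, 0, 0, 0, 0, -1], [0, 0, 0, 0, 0, 0, -1], [0, 0, 0, 0, 0, 0, -1], [0, 0, 0, 0, 0, 0, -1], [0, 0, 0, 0, 0, 0, -1], [0, 0, 0, 0, 0, 0, -1], [0, 0, 0, 0, 0, 0, -1], [0, 0, 0, 0, 0, 0, -1], [0, 0, 0, 0, 0, 0, -1]]]}}

```text
clock: 79.35
position: [0.548, 0.2594, 0.1351]
tool_rot: [3.141, -0.001, 1.491]
force: [-5.9, -1.3, 17.3]
grip_width: -0.0001
finger_force: 8.9
```

Call:
{"method": "move_arm", "body": {"plan": [[[0, 0, 0, 0, 0, 0, -1], [0, 0, 0, 0, 0, 0, -1], [0, 0, 0, 0, 0, 0, -1], [0, 0, -0.3, 0, 0, 0, -1], [0, 0, -0.6, 0, 0, 0, -1], [0, 0, -0.8, 0, 0, 0, -1], [0, 0, -0.8, 0, 0, 0, -1], [0, 0, -0.8, 0, 0, 0, -1], [0, 0, -0.8, 0, 0, 0, -1], [0, 0, -0.6, 0, 0, 0, -1]]]}}

```text
clock: 80.35
position: [0.548, 0.2593, 0.2296]
tool_rot: [3.141, -0.0, 1.49]
force: [-0.7, 0.6, -1.2]
grip_width: 0.0
finger_force: 0.0
```

```bash
python3 - <<'E'
from h import *
s=grab('scene')
h=cv2.cvtColor(s['color'],cv2.COLOR_RGB2HSV);m=cv2.inRange(h,(12,70,70),(32,255,255))
k,l,st,c=cv2.connectedComponentsWithStats(m)
for i in range(1,k):
    P=onz(s,c[i],.01)[0]
    if st[i,4]>3 and np.linalg.norm(P-[.548,.26])<.1: print(c[i],st[i,4],P)
o=observe();print(o['position'],o['tool_rot'],o['force']);print(go(o['position'],[.5242,.1197,.232],np.degrees(o['tool_rot'][2])))
E
```

```text
[407.875  250.2083] 24 [0.5511 0.2584]
[431.9697 251.5758] 33 [0.5295 0.3152]
[0.5486 0.2595 0.2311] [ 3.1394 -0.0014  1.4904] [ 0.9055 -0.1428  1.7895]
[-7.0647 -0.6549 -0.0432]
```

Call:
{"method": "move_arm", "body": {"plan": [[[-0.8, -0.07, 0, 0, 0, 0, 0.2], [-0.8, -0.07, 0, 0, 0, 0, 0.2], [-0.8, -0.07, 0, 0, 0, 0, 0.2], [-0.8, -0.07, 0, 0, 0, 0, 0.2], [-0.8, -0.07, 0, 0, 0, 0, 0.2], [-0.8, -0.07, 0, 0, 0, 0, 0.2], [-0.8, -0.08, 0, 0, 0, 0, 0.2], [-0.8, -0.08, 0, 0, 0, 0, 0.2], [-0.66, -0.07, 0, 0, 0, 0, 0.2], [0, 0, 0, 0, 0, 0, 0.2]]]}}

```text
clock: 81.4
position: [0.5234, 0.1176, 0.2285]
tool_rot: [3.141, 0.0, 1.488]
force: [-1.3, -0.5, 0.2]
grip_width: 0.0517
finger_force: 0.0
```

Call:
{"method": "move_arm", "body": {"plan": [[[0, 0, 0.7, 0, 0, 0, 0.2], [0, 0, 0.9, 0, 0, 0, 0.2], [0, 0, 0.9, 0, 0, 0, 0.2], [0, 0, 0.9, 0, 0, 0, 0.2], [0, 0, 0.9, 0, 0, 0, 0.2], [0, 0, 0.7, 0, 0, 0, 0.2], [0, 0, 0, 0, 0, 0, 0.2], [0, 0, 0, 0, 0, 0, 0.2], [0, 0, 0, 0, 0, 0, 0.2], [0, 0, 0, 0, 0, 0, 0.2]]]}}

```text
clock: 82.4
position: [0.5239, 0.1198, 0.129]
tool_rot: [3.141, -0.001, 1.491]
force: [-0.1, 0.0, -0.3]
grip_width: 0.0515
finger_force: 0.0
```

```bash
python3 - <<'E'
from h import *
f=grab('wrist');fin=np.array([.5242,.1197])
o=observe();print(o['position'],o['tool_rot'],o['force']);print(go(o['position'],[*fin,.022],np.degrees(o['tool_rot'][2])))
g=cv2.cvtColor(f['color'],cv2.COLOR_RGB2GRAY);yaw=f['tool_rot'][2];ux=np.array([np.cos(yaw),np.sin(yaw)]);uy=np.array([-ux[1],ux[0]])
def line(a,b):
    uv=proj(f,np.c_[np.linspace(a,b,41),np.full(41,.052)]).astype(np.float32);return cv2.remap(g,uv[:,:1].T.copy(),uv[:,1:].T.copy(),cv2.INTER_LINEAR)[0]
print(line(fin-.04*ux,fin+.04*ux));print(line(fin-.02*uy,fin+.02*uy))
E
```

```text
[0.5239 0.1198 0.1289] [ 3.1407 -0.0005  1.4907] [-0.2293  0.6816  0.63  ]
[-0.0034  0.0163  5.3462]
[133 128 122 123 124 121 125 131  92  46  47  46  47  46  45  46  46  46
  46  47  45  47  47  46  45  45  46  27  26  27  26  28  27  17  14  15
  14 111 110 109 110]
[173 174 173 173 172 172 173 172 173 166 156 159 106  44  46  46  46  45
  46  48  45  45  45  45  45  45  44 111 110 110 110 110 108 110 106 155
 174 173 173 172 172]
```

Call:
{"method": "move_arm", "body": {"plan": [[[0, 0.02, 0.8, 0, 0, 0, 0.2], [0, 0, 0.9, 0, 0, 0, 0.2], [0, 0, 0.9, 0, 0, 0, 0.2], [0, 0, 0.9, 0, 0, 0, 0.2], [0, 0, 0.8, 0, 0, 0, 0.2], [0, 0, 0.6, 0, 0, 0, 0.2], [0, 0, 0.44, 0, 0, 0, 0.2], [0, 0, 0, 0, 0, 0, 0.2], [0, 0, 0, 0, 0, 0, 0.2], [0, 0, 0, 0, 0, 0, -1]]]}}

```text
clock: 83.45
position: [0.5243, 0.1197, 0.0221]
tool_rot: [3.141, -0.0, 1.491]
force: [0.1, -0.3, -0.3]
grip_width: 0.0381
finger_force: 0.0
```

Call:
{"method": "move_arm", "body": {"plan": [[[0, 0, 0, 0, 0, 0, -1], [0, 0, 0, 0, 0, 0, -1], [0, 0, 0, 0, 0, 0, -1], [0, 0, 0, 0, 0, 0, -1], [0, 0, 0, 0, 0, 0, -1], [0, 0, 0, 0, 0, 0, -1], [0, 0, 0, 0, 0, 0, -1], [0, 0, 0, 0, 0, 0, -1], [0, 0, 0, 0, 0, 0, -1], [0, 0, 0, 0, 0, 0, -1]]], "grip_force": 60}}

```text
clock: 84.45
position: [0.5242, 0.1197, 0.0221]
tool_rot: [3.141, -0.001, 1.49]
force: [-1.7, 0.5, 7.8]
grip_width: 0.0133
finger_force: 59.5
```

Call:
{"method": "move_arm", "body": {"plan": [[[-0.2, 0.05, 0, 0, 0, 0, -1], [-0.4, 0.05, 0, 0, 0, 0, -1], [-0.5, 0.05, 0, 0, 0, 0, -1], [-0.5, 0.05, 0, 0, 0, 0, -1], [-0.5, 0.05, 0, 0, 0, 0, -1], [-0.5, 0.05, 0, 0, 0, 0, -1], [-0.5, 0.05, 0, 0, 0, 0, -1], [-0.5, 0.05, 0, 0, 0, 0, -1], [-0.5, 0.05, 0, 0, 0, 0, -1], [-0.5, 0.05, 0, 0, 0, 0, -1]]]}}

```text
clock: 85.45
position: [0.5271, 0.0278, 0.0221]
tool_rot: [3.141, -0.001, 1.492]
force: [-0.2, 6.3, 6.5]
grip_width: 0.0133
finger_force: 59.1
```

Call:
{"method": "move_arm", "body": {"plan": [[[-0.5, 0.05, 0, 0, 0, 0, -1], [-0.5, 0.05, 0, 0, 0, 0, -1], [-0.5, 0.05, 0, 0, 0, 0, -1], [-0.5, 0.05, 0, 0, 0, 0, -1], [-0.5, 0.05, 0, 0, 0, 0, -1], [-0.5, 0.05, 0, 0, 0, 0, -1], [-0.5, 0.05, 0, 0, 0, 0, -1], [-0.5, 0.05, 0, 0, 0, 0, -1], [-0.5, 0.05, 0, 0, 0, 0, -1], [-0.5, 0.05, 0, 0, 0, 0, -1]]]}}

```text
clock: 86.45
position: [0.5291, -0.0728, 0.0221]
tool_rot: [3.141, -0.001, 1.492]
force: [0.1, 6.5, 8.2]
grip_width: 0.0131
finger_force: 59.3
```

Call:
{"method": "move_arm", "body": {"plan": [[[-0.5, 0, 0, 0, 0, 0, -1], [-0.5, 0, 0, 0, 0, 0, -1], [-0.3, 0, 0, 0, 0, 0, -1], [-0.2, 0, 0, 0, 0, 0, -1], [-0.1, 0, 0, 0, 0, 0, -1], [0, 0, 0, 0, 0, 0, -1], [0, 0, 0, 0, 0, 0, -1], [0, 0, 0, 0, 0, 0, -1], [0, 0, 0, 0, 0, 0, -1], [0, 0, 0, 0, 0, 0, -1]]]}}

```text
clock: 87.45
position: [0.5265, -0.105, 0.0221]
tool_rot: [3.14, -0.0, 1.491]
force: [0.7, 1.5, 5.8]
grip_width: 0.0133
finger_force: 59.2
```

Now I'll release, lift clear and verify everything with the last picture.

Call:
{"method": "move_arm", "body": {"plan": [[[0, 0, 0, 0, 0, 0, 0.2], [0, 0, 0, 0, 0, 0, 0.2], [0, 0, 0, 0, 0, 0, 0.2], [0, 0, 0, 0, 0, 0, 0.2], [0, 0, 0, 0, 0, 0, 0.2], [0, 0, -0.5, 0, 0, 0, 0.2], [0, 0, -1, 0, 0, 0, 0.2], [0, 0, -1, 0, 0, 0, 0.2], [0, 0, -1, 0, 0, 0, 0.2], [0, 0, -1, 0, 0, 0, 0.2]]]}}

```text
clock: 88.45
position: [0.5259, -0.1053, 0.113]
tool_rot: [3.141, -0.0, 1.49]
force: [0.1, 0.5, -0.2]
grip_width: 0.0514
finger_force: 0.0
```

Call:
{"method": "move_arm", "body": {"plan": [[[-0.7, 0, -1, 0, 0, 0, 1], [-0.7, 0, -1, 0, 0, 0, 1], [-0.7, 0, -1, 0, 0, 0, 1], [-0.7, 0, -1, 0, 0, 0, 1], [-0.7, 0, -1, 0, 0, 0, 1], [-0.7, 0, -1, 0, 0, 0, 1], [-0.7, 0, -1, 0, 0, 0, 1], [-0.7, 0, -1, 0, 0, 0, 1], [-0.7, 0, -1, 0, 0, 0, 1], [0, 0, -1, 0, 0, 0, 1]]]}}

```text
clock: 89.45
position: [0.5149, -0.2328, 0.3132]
tool_rot: [3.141, 0.001, 1.488]
force: [0.4, -0.6, -0.2]
grip_width: 0.085
finger_force: 0.0
```

```bash
python3 - <<'E'
from h import *
f=grab('wrist');print(f['tcp'],pads(f));print(carrier(f))
s=grab('scene');d=grab('side')
a=cv2.resize(s['color'][135:310,160:450,::-1],(790,477),interpolation=cv2.INTER_CUBIC)[:330]
a=cv2.resize(s['color'][135:300,170:440,::-1],(480,293),interpolation=cv2.INTER_CUBIC)
b=cv2.resize(f['color'][:,:,::-1],(480,300))
c=np.zeros((593,790,3),np.uint8);c[:293,:480]=a;c[293:,:480]=b
c[:405,480:]=cv2.resize(d['color'][140:365,245:417,::-1],(310,405),interpolation=cv2.INTER_CUBIC);cv2.imwrite('pics/fin.png',c)
E
```

```text
[ 0.5149 -0.2328  0.3132] []Traceback (most recent call last):
  File "<stdin>", line 2, in <module>
  File "h.py", line 34, in carrier
    P.sort(key=lambda p:-p[1]);F,Rr=P[0],P[-1]
                                    ~^^^
IndexError: list index out of range
```

```bash
python3 - <<'E'
from h import *
f=grab('wrist');s=grab('scene');d=grab('side')
h=cv2.cvtColor(s['color'],cv2.COLOR_RGB2HSV);m=cv2.inRange(h,(12,70,70),(32,255,255))
k,l,st,cc=cv2.connectedComponentsWithStats(m)
for i in range(1,k):
    P=onz(s,cc[i],.01)[0]
    if st[i,4]>8 and np.linalg.norm(P-[.54,.07])<.1: print(cc[i],st[i,4],P)
c=np.zeros((593,790,3),np.uint8);c[:293,:480]=cv2.resize(s['color'][135:300,170:440,::-1],(480,293),interpolation=cv2.INTER_CUBIC)
c[293:,:480]=cv2.resize(f['color'][:,:,::-1],(480,300))
c[:405,480:]=cv2.resize(d['color'][140:365,245:417,::-1],(310,405),interpolation=cv2.INTER_CUBIC);cv2.imwrite('pics/fin.png',c)
E
```

```text
[326.4074 222.9259] 27 [0.5509 0.0338]
[348.4828 224.7586] 29 [0.5316 0.0901]
```

View pics/fin.png

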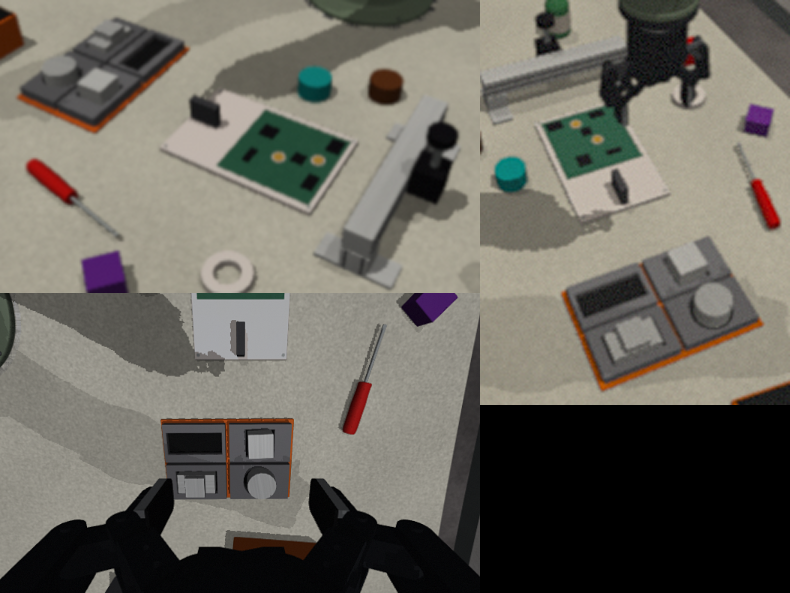

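The carrier lies flat and clear of the beam, the step, round and square are in their pockets, the probe is up and the bystanders are untouched. I'm handing in.

```bash
python3 -c "
from workcell import job_done
print(job_done())"
```

```text
the job is handed in; nothing more can be done
None
```

The job is done and handed in: step, square and round are in their pockets (the bar was absent), both pads were probed for over a second each, front first, and the carrier is drawn back flat and clear of the beam; one contact force of about 57 N came up while first lowering the step into its pocket.

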